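# Clamp a control unit with the star wheel

### The arm

A 6-joint arm with a two-finger parallel gripper is mounted at the origin on the work surface. World frame = base frame: x ahead of the robot, y to its left, z up, the work surface at z = 0. Lengths are in mm, angles in rad, forces in N, time in s.
With the tool pointing down it reaches from about 425 to 950 mm from the base axis. Payload 14.7 kg.
Tool frame: the origin (TCP) lies midway between the tips of the shut fingers; the grasp point (between the pads) lies 19 mm behind it (bot.hold_point_z is the distance from the TCP to the grasp point, in mm); z points along the fingers, y is the direction in which the jaws open and shut (so a half turn about z gives the same grasp; the last joint's range is limited). The gripper opens to 85 mm and grips with 20 to 120 N. Pads are 22 mm wide; open, the fingers measure 114 mm over their backs; the gripper's body (76 mm by 85 mm) begins 54 mm behind the grasp point. The pads swing forward as they close: fully open they stand 13 mm farther back than shut.
Start: joints at [1.074, 0.48, 1.596, -0, 1.065, -0.047], TCP at [282.587, 585.352, 231.297] pointing down, gripper open.
Joint ranges: [-2.75, 2.75], [-0.82, 2.05], [0.23, 2.67], [-1.56, 4.7], [0.09, 2.69], [-2.92, 2.92]. Speed limits (rad/s): [1.89, 1.89, 2.39, 3.01, 3.01, 3.01].

### API

Orientations are given as a unit quaternion [x, y, z, w].
In Python, from rig import bot gives the robot as it stands.
- The arm moves only by the tool servo_tool, never from a script. Its argument "plan" is a list of rows, each a list of 6 numbers: the shift along the tool's x, y, z in cm, then the turn, a rotation vector about the tool's x, y, z in rad. A call has exactly 10 rows; each row is the pose to reach, as a shift and turn from the pose commanded when the call began, along the tool's axes at that moment; what a row does not reach only later rows make up. A row lasts 1/8 s, in which the tool goes at most 62.5 mm and 10.7 degrees, less where a joint would pass 70% of its speed; a pose out of reach is approached as far as the arm can. A call with a gripper value outside its range is refused whole. "fingers" is the opening, from -1 (shut) to 1 (fully open), set as the call begins (left out, the last holds). The fingers move at their own pace and stop on an object; the grip force is fixed at half the most. Time passes only in rows, so rows that repeat a pose let the fingers close, or fill a call up. It gives the time, the measured TCP pose, the force and the opening at its end, in the units of the state.
- bot.observe(): the state, without advancing time (a new reading comes with each control period).
- bot.get_image(name): name is "scene" or "top"; returns a dict with "img" (400x640x3 uint8, red, green, blue), "z_map" (400x640 float32, mm along the optical axis (not along the pixel's ray), 0 where there is no reading), "fx", "fy", "cx", "cy" (pixels), "cam_to_world" (4x4, takes a point from camera to world coordinates). Camera axes: x right, y up, looking along -z (the intrinsics and any distortion apply to the point x, -y, -z); pixel columns grow to the right and rows downward; lengths in mm; the calibration is good to about 2 mm. A picture is of the moment at which its call begins.
- bot.job_done(): hands the job in, once; it reports no verdict.
Trained networks look in the newest picture that a camera, given by its name, has taken for a name from the list of things; names that differ only in an ending like _2 or _b are one class to them, and where a whole thing is asked for, a point or a joint stands for the part that bears it (a point fixed in the world has none). Each returns a list of dicts, best first, with "confidence" (0 to 1); they miss things now and then, are a little off and sometimes report something else, mostly with a low value. They report only what shows in the picture. A call takes as long as a camera call. They do not tell look-alikes from the thing itself.
- bot.recognise(camera, query): "uv" ([column, row] in pixels, amid what is visible of it).
- bot.place_of(camera, query): "uv" ([column, row] in pixels: a listed point, or the origin of a listed thing).
The state is a dict: "time": time; "joints": joint angles; "dq": joint speeds; "joint_efforts": joint torques, N m; "ee_pos": TCP position; "ee_rot": TCP orientation; "wrist_force": force on the tool from outside, world axes, zero at the start; "torque": the same for the moment, N m; "finger_gap": finger opening in mm.
Only numpy, scipy, OpenCV 4.12 (cv2) and the standard library are available. Lean on these libraries where they do the work, as an engineer would, in place of code of your own. Each camera call takes 0.05 s, during which the arm holds its last target.

### The job

Lay the smaller control unit flat on the bed of the bench clamp, lengthwise between the jaw's pad and the end stop, then turn the clamp's star wheel clockwise, spoke after spoke, until the jaw holds the unit firmly against the stop: aim for about 25 N of clamping force (under 12 N it slips, over 50 N its case cracks), and let go. Never load the wheel with more than 30 N, and leave the larger control unit where it is.

Things in the scene. Friction and masses are not known exactly. Their poses are not given: they have to be found in the camera images.
- unit: The smaller control unit: flat aluminium case 100 mm long (its x axis), 56 mm wide (y axis), 30 mm high, copper-coloured top; black connectors on the top, within the width, rise to 40 mm. 0.2 to 0.3 kg, loose on the table. Origin: centre of its underside. It may be clamped either way round; grip it across the 56 mm width.
- spare_unit: The larger control unit, 124 x 92 x 32 mm, same look, origin at the centre of its underside. A bystander that must not be moved. The two units may have swapped sides of the table.
- clamp: The bench clamp, fixed; origin on the table; y runs along the bed from jaw to end stop, z up. Bed: flat plate 74 mm wide (x -37 to 37 mm), top at z = 20 mm, y from -45 to 170 mm, open at both sides and above. The end stop, a fixed block across the bed's far end, 34 mm high above the bed, has its face anywhere from y = 121 to 131 mm (not measured).
- pad: Rubber pad on the sliding jaw, 56 mm wide (x), 26 mm high; axes as the clamp's. Origin: centre of its face, 36 mm above the table, looking along +y to the end stop. Jaw top at 57 mm. At the start the opening is 16 to 30 mm longer than the unit. It advances 7 mm per radian of wheel and slides the unit to the stop; then it yields on springs, clamping with 15 N per mm of jaw travel.
- star_wheel: Star wheel: five straight round spokes, 13 mm thick, 72 mm long from the upright axis, 72 degrees apart, hub 32 mm across. Origin on the axis at the spokes' mid height, 88 mm above the table; its x axis lies along one spoke and turns with the wheel. Clockwise from above closes the jaw. The housing below is at most 56 mm high. No detents.
- wheel_axis (a point): Fixed point on the star wheel's axis, at the spokes' mid height, axes as the clamp's. The wheel stays where it is left: friction holds it, also under load. To keep it turning takes 0.36 N m plus 0.007 N m per newton of clamping force: pushed square on a spoke 50 mm out, 7.2 N while free, 8.9 N at 12 N of clamping, 10.7 N at 25 N; at rest the hold-back can be a third less.
- bridge_edge (a point): Middle of the outer edge of the flat bridge that spans the star wheel from post to post; axes as the clamp's. The bridge is 166 mm wide (x), 24 mm deep (from this edge towards +y), 110 to 116 mm above the table, so a finger cannot pass beneath it all the way round. The half of the wheel on this edge's -y side is wide open (this edge is 2 mm past the wheel's axis).
Mind the look-alikes: they are no part of the job. What is shaped like the unit but green or red is not meant.

How it is judged (in metres and radians):
On the way, in this order (a step that is already met when the one before it is completed fails the run):
1. the smaller unit lies flat and released on the bed, lengthwise between pad and stop (z of unit in the frame of clamp between 0.017 and 0.024 m and x of unit in the frame of clamp between -0.015 and 0.015 m and y of unit in the frame of clamp between 0.04 and 0.09 m and angle between unit's own z axis and vertical below 0.08 rad and angle between the x axis of unit and the y axis of clamp, either way round below 0.2 rad and contact force between the fingers and unit below 0.2 N and contact force between pad and unit below 4 N), for 0.2 s.
2. the jaw presses the unit against the stop with at least 12 N (contact force between pad and unit above 12 N), for 0.2 s.
At the end, for the whole second after the job is handed in: The smaller unit lies still and flat on the bed (within 15 mm of its middle line and 0.1 rad of its direction), clamped between pad and end stop with 12 to 50 N (contact force between pad and unit between 12 and 50 N and z of unit in the frame of clamp between 0.017 and 0.024 m and x of unit in the frame of clamp between -0.015 and 0.015 m and angle between unit's own z axis and vertical below 0.08 rad and angle between the x axis of unit and the y axis of clamp, either way round below 0.1 rad and linear speed of unit below 0.01 m/s); the robot touches nothing.
It fails at once if the clamping force on the unit exceeds 50 N (contact force between pad and unit above 50 N).
It fails at once if the star wheel is loaded with more than 30 N (contact force between star_wheel and anything else above 30 N).
It fails at once if the larger control unit is moved more than 20 mm (distance of spare_unit from where it was at the start of the episode above 0.02 m).
It also fails if it takes over 72 s, if anything falls off the work surface, if the arm or the gripper's body presses on something with over 40 N, if the wrist force passes 120 N, or if a joint passes its speed limit or range.

## Working session

There is one attempt and no reset: what is moved stays moved. The work goes in short steps, Python scripts to look and compute and a tool call to move; the robot and the scene stay as the last step left them, time stands still between calls to the robot, and variables do not carry over. Pictures are saved under pics/ and viewed, and the job is handed in when it is done.

Besides the shell and the picture viewer there is one more tool, called after ">>>" by a JSON object that holds its "api" and its "payload", one argument or row to a line. servo_tool: Moves the arm, as the interface text tells. Its arguments: {"type":"object","properties":{"plan":{"type":"array"},"fingers":{"type":"number"}},"required":["plan"]}

```bash
ls; mkdir -p pics
python3 - <<'E'
from rig import bot
import cv2,numpy as np,pickle
s=bot.observe();print(s)
for c in ("scene","top"):
    d=bot.get_image(c);pickle.dump(d,open(f'{c}.pkl','wb'))
    cv2.imwrite(f'pics/{c}0.png',d['img'][:,:,::-1]);print(c,d['fx'],d['fy'],d['cx'],d['cy'],d['cam_to_world'],[k for k in d])
    for q in ("unit","spare_unit","clamp","pad","star_wheel","wheel_axis","bridge_edge"):
        print(q,[(np.round(r['uv'],1).tolist(),round(r['confidence'],2)) for r in bot.place_of(c,q)],[(np.round(r['uv'],1).tolist(),round(r['confidence'],2)) for r in bot.recognise(c,q)] if q in("unit","spare_unit") else '')
print(bot.observe()['time'])
E
```

```text
pics
{'time': 0.0, 'joints': array([ 1.07437735e+00,  4.80833861e-01,  1.59691847e+00, -8.05923912e-07,
        1.06507937e+00, -4.66038943e-02]), 'dq': array([-0.00166554, -0.00018586, -0.00015941, -0.00162837,  0.00061799,
       -0.00016118]), 'joint_efforts': array([ 3.42830290e-04, -9.50631094e+01, -4.30199969e+01, -1.17784948e-04,
        1.18937861e-02,  2.02231767e-06]), 'ee_pos': array([282.39610955, 584.96888178, 230.65445354]), 'ee_rot': array([ 2.23015998e-01,  9.74814588e-01, -5.96921157e-04, -1.65808704e-04]), 'wrist_force': array([ 0.16277597, -0.75628607, -0.71229095]), 'torque': array([ 0.05220056, -0.02933277, -0.02504904]), 'finger_gap': 85.64539529867606}
scene 416.1868576923565 416.1868576923565 325.3864588042395 198.07040550453695 [[ 8.45830059e-01 -4.10818795e-01  3.40293151e-01  9.39561868e+02]
 [ 5.33264688e-01  6.68078956e-01 -5.18940537e-01 -5.75978356e+02]
 [-1.41521675e-02  6.20401826e-01  7.84156420e-01  1.22404593e+03]
 [ 0.00000000e+00  0.00000000e+00  0.00000000e+00  1.00000000e+00]] ['img', 'z_map', 'fx', 'fy', 'cx', 'cy', 'cam_to_world']
unit [([296
[... 490 characters left out ...]
27297106e-02  3.48322440e+02]
 [-9.99919485e-01  4.44351976e-03  1.18861021e-02  1.66102283e+02]
 [ 1.22128971e-02  8.26820995e-02  9.96501137e-01  1.51567059e+03]
 [ 0.00000000e+00  0.00000000e+00  0.00000000e+00  1.00000000e+00]] ['img', 'z_map', 'fx', 'fy', 'cx', 'cy', 'cam_to_world']
unit [([168.3, 238.0], 0.85), ([276.0, 263.8], 0.78), ([262.6, 196.9], 0.72)] [([257.4, 197.1], 0.91), ([168.0, 235.1], 0.77), ([276.5, 264.8], 0.67)]
spare_unit [([460.0, 201.2], 0.62)] [([462.7, 202.9], 0.64)]
clamp [([364.3, 172.9], 0.63)] 
pad [([369.4, 172.2], 0.5), ([368.1, 173.1], 0.29)] 
star_wheel [([411.3, 170.8], 0.76)] 
wheel_axis [([416.3, 177.0], 0.79)] 
bridge_edge [([414.6, 172.7], 0.7)] 
1.0
```

View pics/scene0.png

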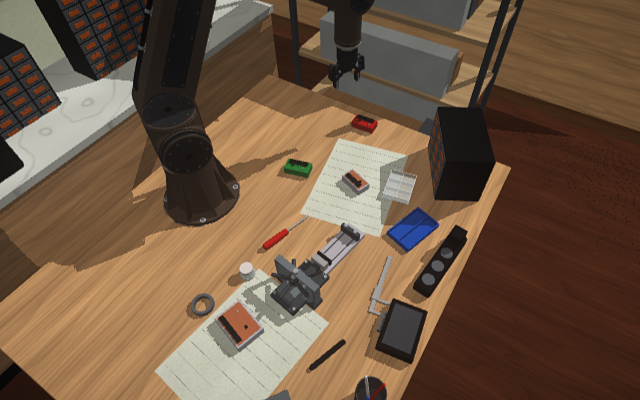

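View pics/top0.png

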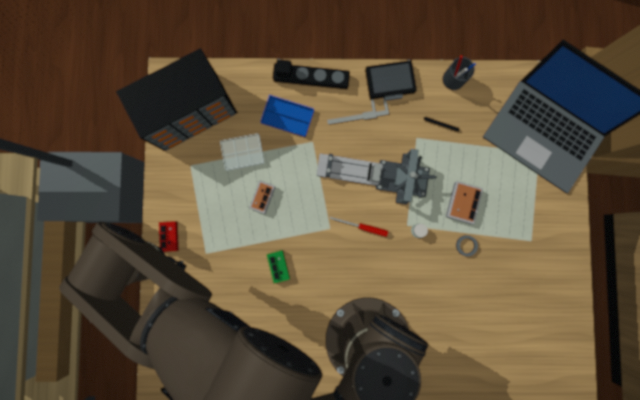

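Run:
```python
import pickle,cv2
d=pickle.load(open('top.pkl','rb'));im=d['img'][:,:,::-1]
cv2.imwrite('pics/topcrop.png',cv2.resize(im[130:290,130:330],None,fx=4,fy=3.75,interpolation=cv2.INTER_CUBIC)[:600])
cv2.imwrite('pics/clampcrop.png',cv2.resize(im[110:250,290:470],None,fx=4.2,fy=4.2,interpolation=cv2.INTER_CUBIC))
```

```text
(no output)
```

View pics/topcrop.png

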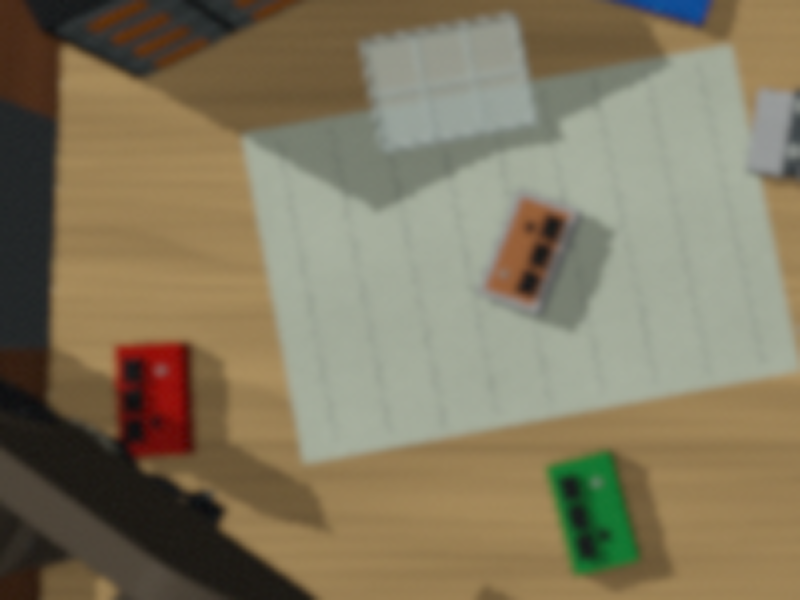

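View pics/clampcrop.png

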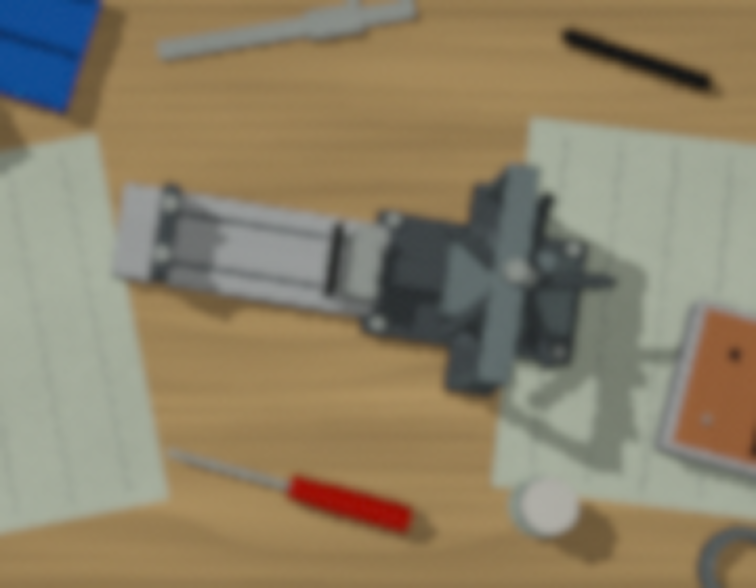

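Candidates in the top view:
- Small copper unit at (262,197).
- Red look-alike at (168,237).
- Green look-alike at (277,266).
- Large copper unit at (463,202).

I choose (262,197), and the crop confirms it: copper top and small. The clamp's stop is at the left (about 322,167) and the wheel hub is at about (413,175).

```bash
cat > h.py <<'E'
import numpy as np,pickle,cv2
def cloud(d):
    z=d['z_map'];v,u=np.mgrid[0:z.shape[0],0:z.shape[1]]
    P=np.stack([(u-d['cx'])/d['fx']*z,-(v-d['cy'])/d['fy']*z,-z,np.ones_like(z)],-1)@d['cam_to_world'].T
    P=P[...,:3];P[z==0]=np.nan;return P
def proj(d,p):
    q=np.linalg.inv(d['cam_to_world'])@np.append(p,1.);return np.array([d['cx']+d['fx']*q[0]/-q[2],d['cy']-d['fy']*q[1]/-q[2]])
def ray(d,uv,zw):
    r=d['cam_to_world'][:3,:3]@np.array([(uv[0]-d['cx'])/d['fx'],-(uv[1]-d['cy'])/d['fy'],-1]);o=d['cam_to_world'][:3,3]
    return o+r*(zw-o[2])/r[2]
E
python3 - <<'E'
from h import *
T=pickle.load(open('top.pkl','rb'));S=pickle.load(open('scene.pkl','rb'))
for n,d,boxes in(('top',T,{'unit':(240,180,285,218),'spare':(440,175,490,230)}),('scene',S,{'unit':(335,163,378,202)})):
    P=cloud(d)
    for k,b in boxes.items():
        Q=P[b[1]:b[3],b[0]:b[2]].reshape(-1,3)
        print(n,k,'table z',np.nanmedian(Q[:,2]))
        Q=Q[(Q[:,2]>22)&(Q[:,2]<50)]
        r=cv2.minAreaRect(Q[:,:2].astype(np.float32));print(r,len(Q),np.percentile(Q[:,2],[5,50,95]))
    for uv in ((600,300),(300,380),(450,100)): 
        if n=='top': print(uv,P[uv[1],min(uv[0],639)])
print('--clamp')
P=cloud(T)
W=P[140:215,305:445].reshape(-1,3);
for lo,hi in((12,27),(27,45),(45,62),(62,80),(80,100),(104,125)):
    Q=W[(W[:,2]>lo)&(W[:,2]<hi)]
    print(lo,hi,len(Q),cv2.minAreaRect(Q[:,:2].astype(np.float32)),np.median(Q,0))
print('axis',ray(T,(416.3,177),88),'bridge',ray(T,(414.6,172.7),116), ray(S,(292.5,275),113),'pad',ray(T,(369.4,172.2),36),ray(S,(324.3,255.1),36),'sw',ray(T,(411.3,170.8),88),ray(S,(294.7,278),88),'unit',ray(T,(262.6,196.9),0),ray(S,(355.7,186.6),0),'clamp',ray(T,(364.3,172.9),0),ray(S,(323.9,263.7),0))
# heightmap rendering
H=np.full((300,500,3),0,np.uint8)
for d in (T,S):
    Q=cloud(d).reshape(-1,3);Q=Q[np.isfinite(Q).all(1)]
    m=(Q[:,0]>310)&(Q[:,0]<460)&True
z=P[130:225,300:460,2];z=np.clip(z,0,125)
c=cv2.applyColorMap((z*2).astype(np.uint8),cv2.COLORMAP_JET);cv2.imwrite('pics/hm.png',cv2.resize(c,None,fx=5,fy=5,interpolation=cv2.INTER_NEAREST))
E
```

```text
top unit table z 2.1023220939352996
((468.4013366699219, 351.0810852050781), (56.6998176574707, 99.34273529052734), 69.86836242675781) 508 [25.02799916 31.03084766 43.23706429]
top spare table z 3.6759769579955446
((453.7235107421875, -319.44482421875), (93.74983215332031, 124.70849609375), 74.06869506835938) 1059 [26.41481041 32.42174557 42.39074813]
(600, 300) [   24.58611551 -1241.91855751  -753.69451375]
(300, 380) [158.06728231 187.77002598 907.16034778]
(450, 100) [ 808.81967404 -288.91979753   -4.46554735]
scene unit table z 1.515959910896754
((471.045166015625, 347.09173583984375), (58.6943244934082, 101.07344055175781), 71.0349349975586) 321 [24.82327193 30.45492109 40.07470975]
--clamp
12 27 1744 ((534.5787353515625, -40.28504943847656), (185.55154418945312, 420.9197082519531), 3.650454521179199) [560.01574658  17.93312369  19.38991603]
27 45 198 ((522.0530395507812, -8.58758544921875), (164.2574462890625, 339.61572265625), 5.055883407592773) [541.44200086 -62.23439928  39.04401735]
45 62 550 ((564.30712890625, -30.195999145507812), (333.3400573730469, 160.7062225341797), 7
[... 387 characters left out ...]
31.8224487304688, -131.6764678955078), (38.950706481933594, 165.92420959472656), 81.38827514648438) [ 529.60788396 -124.55659244  115.0851452 ]
axis [ 529.4784191  -148.53586233   88.        ] bridge [ 539.43172788 -137.22368541  116.        ] [ 529.66641124 -138.70584242  113.        ] pad [551.25516046  -5.04239953  36.        ] [548.33577424   6.33842438  36.        ] sw [ 549.30664569 -132.82440336   88.        ] [ 531.91356557 -133.63402914   88.        ] unit [470.82922665 350.03019778   0.        ] [477.39686879 342.26000985   0.        ] clamp [553.71998349   8.06335425   0.        ] [552.98760946  -4.59949727   0.        ]<stdin>:25: RuntimeWarning: invalid value encountered in cast
```

View pics/hm.png

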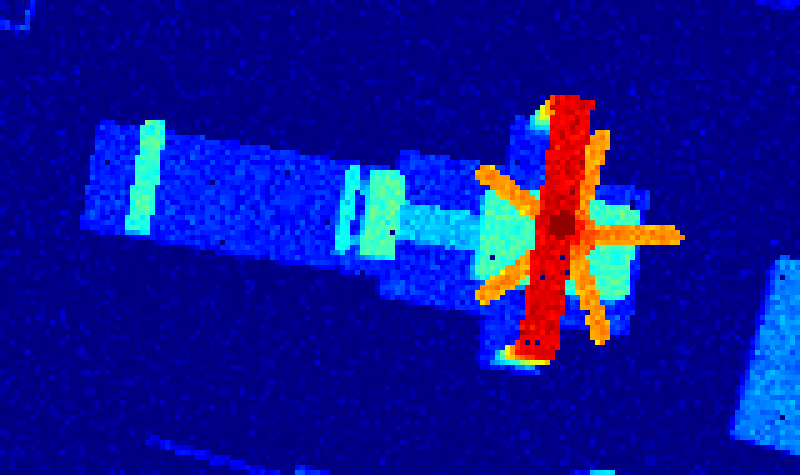

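```bash
cat > clampfit.py <<'E'
from h import *
from scipy.optimize import minimize
def band(P,lo,hi,box):
    Q=P[box[1]:box[3],box[0]:box[2]].reshape(-1,3);return Q[(Q[:,2]>lo)&(Q[:,2]<hi)]
def spokes(P,c,box,five=True):
    Q=band(P,82,101,box);Q=Q[np.hypot(*(Q[:,:2]-c).T)<80]
    def cost(p):
        d=Q[:,:2]-p[:2];r=np.hypot(*d.T);a=np.arctan2(d[:,1],d[:,0])
        e=(a-p[2]+np.pi/5)%(2*np.pi/5)-np.pi/5
        return np.minimum((r*np.sin(e))**2,400)[r>18].mean()
    best=min((minimize(cost,[*c,a],method='Nelder-Mead') for a in np.linspace(0,1.25,6)),key=lambda m:m.fun)
    b1=min((minimize(lambda p:cost([*c,p[0]]),[a],method='Nelder-Mead') for a in np.linspace(0,1.25,6)),key=lambda m:m.fun)
    return best.x,best.fun,b1.x,b1.fun,Q
E
python3 - <<'E'
from clampfit import *
T=pickle.load(open('top.pkl','rb'));S=pickle.load(open('scene.pkl','rb'))
P=cloud(T)
B=band(P,107,125,(395,140,430,215));r=cv2.minAreaRect(B[:,:2].astype(np.float32));print('bridge',r,B[:,2].mean())
st=band(P,40,65,(315,150,345,185));print('stop',cv2.minAreaRect(st[:,:2].astype(np.float32)),len(st),st[:,2].mean())
pd=band(P,28,65,(363,155,381,190));print('jaw',cv2.minAreaRect(pd[:,:2].astype(np.float32)))
bed=band(P,12,28,(315,150,364,190));print('bed',cv2.minAreaRect(bed[:,:2].astype(np.float32)),bed[:,2].mean())
print(spokes(P,np.array([529.,-138.]),(390,150,440,205))[:4])
S_=cloud(S)
B=band(S_,107,125,(260,230,340,320));print('S bridge',cv2.minAreaRect(B[:,:2].astype(np.float32)),B[:,2].mean())
st=band(S_,40,65,(335,215,370,250));print('S stop',cv2.minAreaRect(st[:,:2].astype(np.float32)),len(st))
pd=band(S_,40,65,(310,240,345,280));print('S jaw',cv2.minAreaRect(pd[:,:2].astype(np.float32)))
print(spokes(S_,np.array([529.,-138.]),(250,230,345,320))[:4])
z=np.nan_to_num(S_[200:330,230:380,2]).clip(0,125)
c=cv2.applyColorMap((z*2).astype(np.uint8),cv2.COLORMAP_JET)
cv2.imwrite('pics/hmS.png',np.hstack([cv2.resize(x,None,fx=2.6,fy=2.6,interpolation=cv2.INTER_NEAREST) for x in(c,S['img'][200:330,230:380,::-1])]))
E
```

```text
bridge ((532.4714965820312, -127.3395004272461), (30.180166244506836, 165.7344207763672), 81.38827514648438) 115.25932999685097
stop ((573.763427734375, 129.3218231201172), (15.575584411621094, 73.84191131591797), 80.75975036621094) 110 53.7450117504815
jaw ((540.281005859375, -17.51115608215332), (44.49543380737305, 78.56220245361328), 86.70539855957031)
bed ((566.6629028320312, 88.17498779296875), (159.13792419433594, 75.11933898925781), 81.36659240722656) 19.48807800082446
(array([ 530.5110606 , -138.4598162 ,    0.92975889]), np.float64(13.932585685929219), array([0.93068848]), np.float64(15.255572943189758))
S bridge ((533.7967529296875, -130.5231475830078), (32.90521240234375, 167.38272094726562), 81.07674407958984) 115.33817433755335
S stop ((576.176513671875, 127.141357421875), (19.07155418395996, 73.45948028564453), 82.58440399169922) 124
S jaw ((548.1758422851562, -47.189117431640625), (97.7061767578125, 56.92774200439453), 82.99433898925781)
(array([ 532.98000827, -141.52991305,    0.92806184]), np.float64(26.150899884753695), array([0.93676758]), np.float64(40.85510006447879))
```

View pics/hmS.png

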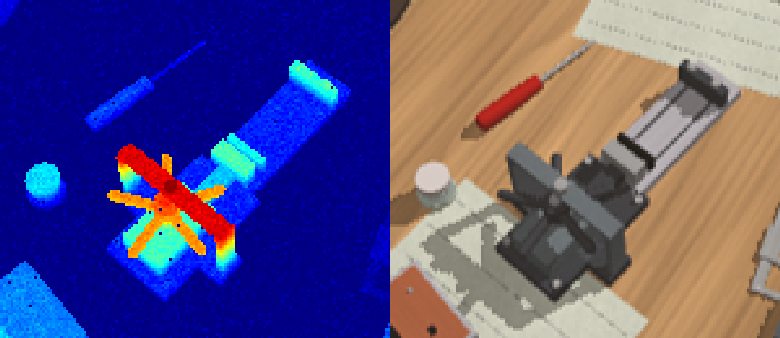

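Run:
```python
from clampfit import *
T=pickle.load(open('top.pkl','rb'));S=pickle.load(open('scene.pkl','rb'))
a=np.deg2rad(81.4);yc=np.array([np.cos(a),np.sin(a)]);xc=np.array([yc[1],-yc[0]])
for n,d,o in(('T',T,[530.5,-138.5]),('S',S,[532.9,-141.3])):
    P=cloud(d).reshape(-1,3);q=P[:,:2]-o;X=q@xc;Y=q@yc
    m=(abs(X)<24)&(Y>60)&(Y<310)&(P[:,2]<70)
    for y in np.arange(100,300,3):
        k=m&(Y>=y)&(Y<y+3)
        if k.any() and np.nanmax(P[k,2])>28: print(n,y,k.sum(),np.round(np.nanpercentile(P[k,2],[5,50,95])))
    k=(Y>170)&(Y<250)&(P[:,2]>14)&(P[:,2]<28)&(abs(X)<60);print('bed X mid',np.percentile(X[k],[1,99]))
```

```text
T 100 4 [40. 41. 43.]
T 103 11 [51. 54. 58.]
T 106 11 [55. 57. 64.]
T 109 13 [51. 59. 63.]
T 112 14 [51. 57. 61.]
T 115 13 [51. 57. 61.]
T 118 13 [54. 57. 60.]
T 121 14 [53. 57. 61.]
T 124 29 [16. 44. 57.]
T 127 16 [14. 20. 40.]
T 130 4 [21. 29. 41.]
T 133 12 [46. 48. 52.]
T 136 12 [41. 48. 52.]
T 139 24 [20. 47. 52.]
T 142 14 [15. 19. 25.]
T 235 13 [13. 19. 28.]
T 262 13 [18. 44. 55.]
T 265 14 [52. 54. 62.]
T 268 15 [51. 56. 60.]
T 271 14 [53. 55. 59.]
T 274 13 [50. 55. 60.]
T 277 13 [18. 52. 57.]
bed X mid [-34.4959626   38.05386898]
S 100 9 [20. 41. 43.]
S 103 44 [20. 44. 58.]
S 106 25 [19. 54. 59.]
S 109 12 [55. 58. 61.]
S 112 12 [55. 57. 62.]
S 115 12 [54. 57. 63.]
S 118 8 [54. 58. 59.]
S 121 9 [52. 56. 60.]
S 124 13 [52. 56. 58.]
S 130 2 [20. 35. 49.]
S 133 26 [28. 43. 52.]
S 136 12 [34. 48. 52.]
S 139 13 [44. 49. 51.]
S 142 6 [45. 47. 49.]
S 262 35 [16. 37. 54.]
S 265 50 [18. 38. 56.]
S 268 15 [39. 55. 60.]
S 271 7 [52. 54. 58.]
S 274 10 [52. 56. 59.]
S 277 8 [51. 55. 58.]
S 280 3 [49. 50. 52.]
bed X mid [-35.09708779  37.85737304]
```

```bash
cat > mv.py <<'E'
import sys;import numpy as np
from scipy.spatial.transform import Rotation as R
from rig import bot
def go(p,yaw_y=None):
    "p world mm (3), yaw_y: world angle deg of tool y axis (tool straight down)"
    s=bot.observe();Rt=R.from_quat(s['ee_rot']);d=Rt.inv().apply(np.array(p)-s['ee_pos'])/10
    out=np.round(d,2)
    t=np.zeros(3)
    if yaw_y is not None:
        a=np.deg2rad(yaw_y);y=np.array([np.cos(a),np.sin(a),0]);z=np.array([0,0,-1.]);x=np.cross(y,z)
        t=(Rt.inv()*R.from_matrix(np.stack([x,y,z],1))).as_rotvec()
    M=Rt.as_matrix();print('t',round(s['time'],2),'pos',s['ee_pos'].round(1),'yaw_y',np.rad2deg(np.arctan2(M[1,1],M[0,1])).round(1),'tilt',M[:,2].round(3),'F',s['wrist_force'].round(1),'gap',round(s['finger_gap'],1))
    print('shift',out,'turn',t.round(3))
if __name__=='__main__':
    a=[float(v) for v in sys.argv[1:]];go(a[:3],a[3] if len(a)>3 else None)
E
python3 mv.py 469.7 349.1 110 70.2
```

```text
t 1.0 pos [282.6 585.4 231.3] yaw_y 64.2 tilt [ 0. -0. -1.] F [-0.3 -0.7  0.6] gap 85.3
shift [-27.12 -13.14  12.13] turn [-0.     0.    -0.104]
```

>>> {"api": "servo_tool", "payload": {
  "plan": [
    [-3.4,-1.6,1.5,0,0,-0.013],
    [-6.8,-3.3,3.0,0,0,-0.026],
    [-10.2,-4.9,4.5,0,0,-0.039],
    [-13.6,-6.6,6.1,0,0,-0.052],
    [-17.0,-8.2,7.6,0,0,-0.065],
    [-20.3,-9.9,9.1,0,0,-0.078],
    [-23.7,-11.5,10.6,0,0,-0.091],
    [-27.1,-13.1,12.1,0,0,-0.104],
    [-27.1,-13.1,12.1,0,0,-0.104],
    [-27.1,-13.1,12.1,0,0,-0.104]
  ],
  "fingers": 1
}}

```text
time: 2.25
ee_pos: [469.6, 349.8, 110.5]
ee_rot: [0.172, 0.985, 0.0, -0.0]
wrist_force: [0.0, 0.7, 0.2]
finger_gap: 85.5
```

```bash
python3 mv.py 469.7 349.1 3 70.2
```

```text
t 2.25 pos [469.6 349.8 110.5] yaw_y 70.1 tilt [ 0.  0. -1.] F [0.  0.7 0.2] gap 85.5
shift [-0.03 -0.07 10.75] turn [ 0.    -0.    -0.001]
```

>>> {"api": "servo_tool", "payload": {
  "plan": [
    [0,0,2.5,0,0,0],
    [0,0,5,0,0,0],
    [0,0,7,0,0,0],
    [0,0,8.5,0,0,0],
    [0,0,9.7,0,0,0],
    [0,0,10.4,0,0,0],
    [0,0,10.7,0,0,0],
    [0,0,10.7,0,0,0],
    [0,0,10.7,0,0,0],
    [0,0,10.7,0,0,0]
  ]
}}

```text
time: 3.5
ee_pos: [469.9, 349.6, 3.6]
ee_rot: [0.172, 0.985, 0.0, 0.0]
wrist_force: [-0.3, -0.5, -0.0]
finger_gap: 85.2
```

>>> {"api": "servo_tool", "payload": {
  "plan": [
    [0,0,0,0,0,0],
    [0,0,0,0,0,0],
    [0,0,0,0,0,0],
    [0,0,0,0,0,0],
    [0,0,0,0,0,0],
    [0,0,0,0,0,0],
    [0,0,0,0,0,0],
    [0,0,0,0,0,0],
    [0,0,0,0,0,0],
    [0,0,0,0,0,0]
  ],
  "fingers": -1
}}

```text
time: 4.75
ee_pos: [469.7, 349.6, 3.6]
ee_rot: [0.172, 0.985, 0.0, 0.0]
wrist_force: [-0.8, -1.9, 6.4]
finger_gap: 55.2
```

```bash
python3 mv.py 469.7 349.1 100 70.2; python3 mv.py 563 60 100 -8.6
```

```text
t 4.75 pos [469.7 349.6   3.6] yaw_y 70.2 tilt [ 0.  0. -1.] F [-0.8 -1.9  6.4] gap 55.2
shift [-0.02 -0.04 -9.64] turn [ 0.  0. -0.]
t 4.75 pos [469.7 349.6   3.6] yaw_y 70.2 tilt [ 0.  0. -1.] F [-0.8 -1.9  6.4] gap 55.2
shift [-18.59 -24.08  -9.64] turn [ 0.    -0.     1.375]
```

>>> {"api": "servo_tool", "payload": {
  "plan": [
    [0,0,-3,0,0,0],
    [0,0,-7,0,0,0],
    [0,0,-10,0,0,0],
    [-1.5,-2,-11,0,0,0.11],
    [-3.5,-4.5,-11,0,0,0.26],
    [-5.5,-7.1,-11,0,0,0.42],
    [-7.5,-9.7,-11,0,0,0.57],
    [-9.4,-12.2,-11,0,0,0.72],
    [-11,-14.2,-11,0,0,0.84],
    [-12,-15.5,-11,0,0,0.92]
  ]
}}

```text
time: 6.0
ee_pos: [530.2, 161.8, 113.2]
ee_rot: [0.593, 0.805, -0.0, -0.0]
wrist_force: [-0.1, -0.4, -2.4]
finger_gap: 54.9
```

```bash
python3 mv.py 563 60 80 -8.6
```

```text
t 6.0 pos [530.2 161.8 113.2] yaw_y 17.2 tilt [-0. -0. -1.] F [-0.1 -0.4 -2.4] gap 54.9
shift [-10.7    0.12   3.32] turn [-0.     0.     0.451]
```

>>> {"api": "servo_tool", "payload": {
  "plan": [
    [-1.5,0,0,0,0,0.07],
    [-3.5,0,0,0,0,0.15],
    [-5.5,0,0,0,0,0.24],
    [-7.5,0.1,0,0,0,0.32],
    [-9,0.1,0,0,0,0.38],
    [-10,0.1,0.5,0,0,0.42],
    [-10.5,0.1,1.5,0,0,0.44],
    [-10.7,0.1,2.5,0,0,0.451],
    [-10.7,0.1,3.3,0,0,0.451],
    [-10.7,0.1,3.3,0,0,0.451]
  ]
}}

```text
time: 7.25
ee_pos: [562.5, 61.6, 79.4]
ee_rot: [0.757, 0.654, -0.001, -0.0]
wrist_force: [0.1, 0.4, -2.0]
finger_gap: 54.8
```

```bash
python3 mv.py 563 60 23.5 -8.6
python3 - <<'E'
from rig import bot;from h import *
for c in('scene','top'):
    d=bot.get_image(c);pickle.dump(d,open(f'{c}1.pkl','wb'))
    b=(270,170,410,300) if c=='scene' else (290,120,440,230)
    cv2.imwrite(f'pics/{c}1.png',cv2.resize(d['img'][b[1]:b[3],b[0]:b[2],::-1],None,fx=4.5,fy=4.5,interpolation=cv2.INTER_CUBIC))
E
```

```text
t 7.25 pos [562.5  61.6  79.4] yaw_y -8.3 tilt [-0.002 -0.    -1.   ] F [ 0.1  0.4 -2. ] gap 54.8
shift [-0.15  0.09  5.59] turn [-0.002  0.     0.005]
```

View pics/scene1.png

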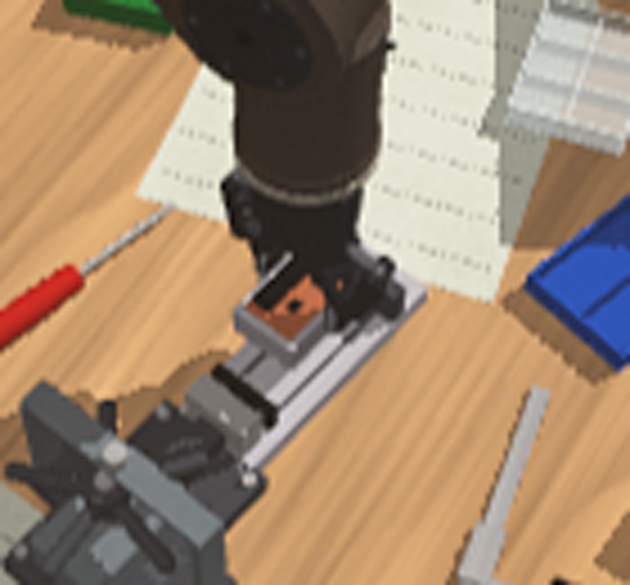

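View pics/top1.png

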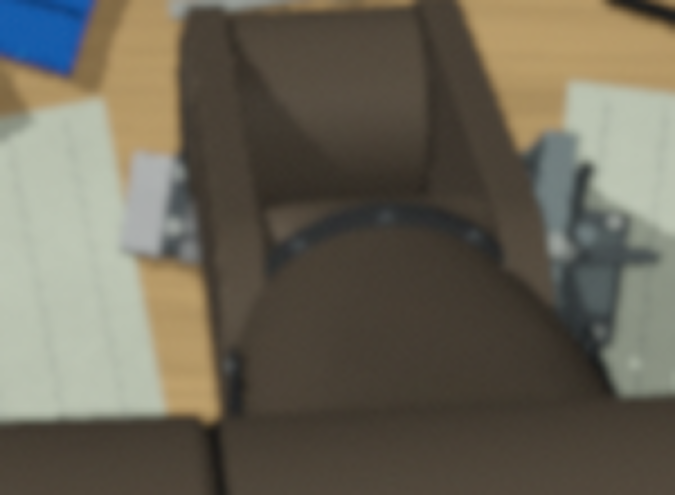

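Run:
```python
from h import *
S=pickle.load(open('scene1.pkl','rb'));P=cloud(S).reshape(-1,3)
a=np.deg2rad(81.4);yc=np.array([np.cos(a),np.sin(a)]);xc=np.array([yc[1],-yc[0]])
q=P[:,:2]-[532.9,-141.3];X=q@xc;Y=q@yc
for y in range(140,200,3):
    k=(Y>=y)&(Y<y+3)&(P[:,2]>60)&(abs(X)<45)
    if k.any():print(y,k.sum(),P[k,2].round()[:].min(),np.median(P[k,2]).round(1),P[k,2].max().round(),'X',np.percentile(X[k],[2,98]).round(1))
```

```text
140 88 398.0 524.6 609.0 X [-43.1  43.7]
143 62 413.0 550.5 601.0 X [-36.2  44.1]
146 46 498.0 544.9 597.0 X [-29.   43.5]
149 35 500.0 537.4 576.0 X [-12.9  43.4]
152 23 500.0 522.0 558.0 X [-1.  42.8]
155 63 77.0 101.4 534.0 X [-21.6  44.2]
158 145 79.0 290.7 529.0 X [-23.6  37.5]
161 129 92.0 310.1 504.0 X [-19.7  26.2]
164 92 84.0 301.6 361.0 X [-25.6  29.1]
167 108 87.0 249.9 500.0 X [-27.4  37.6]
170 111 87.0 268.8 501.0 X [-29.8  38.4]
173 83 90.0 301.0 503.0 X [-18.5  41.4]
176 81 82.0 294.0 506.0 X [-11.8  39.6]
179 86 89.0 316.2 505.0 X [-11.7  43.7]
182 81 78.0 319.0 505.0 X [-15.7  42.3]
185 95 84.0 277.0 505.0 X [-23.5  43.7]
188 102 96.0 283.3 503.0 X [-21.2  44.5]
191 109 80.0 236.7 504.0 X [-34.4  44.9]
194 127 80.0 190.1 504.0 X [-29.8  44.7]
197 89 89.0 201.2 503.0 X [-39.1  44.9]
```

>>> {"api": "servo_tool", "payload": {
  "plan": [
    [0,0.05,1,0,0,0],
    [0,0.05,2.2,0,0,0],
    [0,0.05,3.4,0,0,0],
    [0,0.05,4.3,0,0,0],
    [0,0.05,4.9,0,0,0],
    [0,0.05,5.2,0,0,0],
    [0,0.05,5.35,0,0,0],
    [0,0.05,5.5,0,0,0],
    [0,0.05,5.5,0,0,0],
    [0,0.05,5.5,0,0,0]
  ]
}}

```text
time: 8.6
ee_pos: [563.7, 61.2, 25.5]
ee_rot: [0.757, 0.654, 0.0, 0.0]
wrist_force: [-0.2, -0.0, -2.9]
finger_gap: 55.0
```

```bash
python3 mv.py 563 60 23.5 -8.6
```

```text
t 8.6 pos [563.7  61.2  25.5] yaw_y -8.4 tilt [ 0.  0. -1.] F [-0.2 -0.  -2.9] gap 55.0
shift [-0.13 -0.05  0.2 ] turn [ 0.    -0.     0.004]
```

Not yet touching; lower 2 mm more, gently.

>>> {"api": "servo_tool", "payload": {
  "plan": [
    [0,0,0.04,0,0,0],
    [0,0,0.08,0,0,0],
    [0,0,0.12,0,0,0],
    [0,0,0.15,0,0,0],
    [0,0,0.18,0,0,0],
    [0,0,0.2,0,0,0],
    [0,0,0.2,0,0,0],
    [0,0,0.2,0,0,0],
    [0,0,0.2,0,0,0],
    [0,0,0.2,0,0,0]
  ]
}}

```text
time: 9.85
ee_pos: [563.6, 61.2, 23.7]
ee_rot: [0.757, 0.654, 0.0, 0.0]
wrist_force: [-2.3, 0.4, 7.8]
finger_gap: 55.0
```

>>> {"api": "servo_tool", "payload": {
  "plan": [
    [0,0,0,0,0,0],
    [0,0,0,0,0,0],
    [0,0,0,0,0,0],
    [0,0,0,0,0,0],
    [0,0,0,0,0,0],
    [0,0,0,0,0,0],
    [0,0,-0.5,0,0,0],
    [0,0,-2,0,0,0],
    [0,0,-5,0,0,0],
    [0,0,-9,0,0,0]
  ],
  "fingers": 1
}}

```text
time: 11.1
ee_pos: [563.2, 61.2, 114.7]
ee_rot: [0.757, 0.654, -0.0, -0.0]
wrist_force: [0.8, 0.0, 0.3]
finger_gap: 85.6
```

```bash
python3 mv.py 563 60 180 -8.6
python3 - <<'E'
from rig import bot;from h import *
for c in('scene',):
    d=bot.get_image(c);pickle.dump(d,open(f'{c}2.pkl','wb'))
    b=(270,170,410,300) if c=='scene' else (290,120,440,230)
    cv2.imwrite(f'pics/{c}2.png',cv2.resize(d['img'][b[1]:b[3],b[0]:b[2],::-1],None,fx=4.5,fy=4.5,interpolation=cv2.INTER_CUBIC))
E
```

```text
t 11.1 pos [563.2  61.2 114.7] yaw_y -8.4 tilt [-0.001 -0.    -1.   ] F [0.8 0.  0.3] gap 85.6
shift [-0.12 -0.   -6.53] turn [-0.001  0.     0.004]
```

View pics/scene2.png

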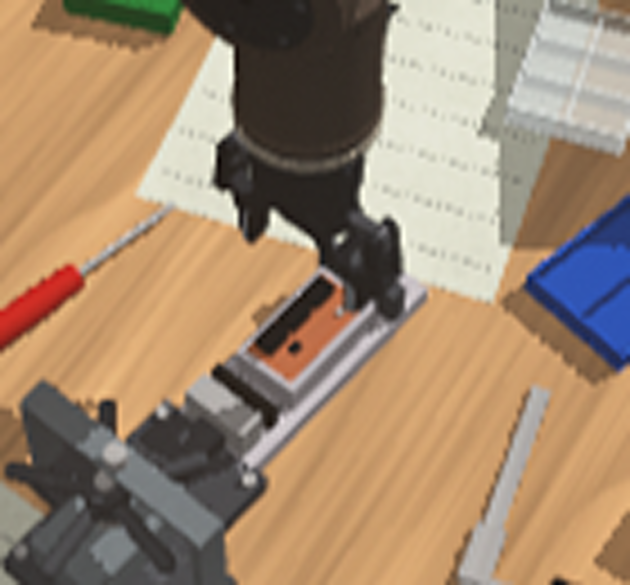

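```bash
python3 mv.py 561.5 -182.5 160 -55; python3 mv.py 561.5 -182.5 75 -55; python3 -c "
from rig import bot;print(bot.observe()['joints'].round(2))"
```

```text
t 11.15 pos [565.8  61.4 119.8] yaw_y -8.4 tilt [ 0.006  0.    -1.   ] F [3.7 0.1 5.9] gap 85.3
shift [-24.18   3.14  -4.03] turn [ 0.005 -0.003  0.814]
t 11.15 pos [565.8  61.4 119.8] yaw_y -8.4 tilt [ 0.006  0.    -1.   ] F [3.7 0.1 5.9] gap 85.3
shift [-24.19   3.1    4.47] turn [ 0.005 -0.003  0.814]
[ 0.05  0.5   1.89 -0.    0.74  0.2 ]
```

>>> {"api": "servo_tool", "payload": {
  "plan": [
    [0,0,-3,0,0,0],
    [-2,0.3,-6,0,0,0.1],
    [-5.5,0.8,-7,0,0,0.22],
    [-9.5,1.3,-7,0,0,0.35],
    [-13.5,1.9,-7,0,0,0.48],
    [-17.5,2.4,-7,0,0,0.6],
    [-21,2.9,-7,0,0,0.72],
    [-23.2,3.2,-6.5,0,0,0.78],
    [-24.1,3.3,-5.5,0,0,0.814],
    [-24.1,3.3,-4.6,0,0,0.814]
  ],
  "fingers": -1
}}

```text
time: 12.4
ee_pos: [560.9, -181.7, 158.4]
ee_rot: [0.954, 0.301, -0.0, -0.0]
wrist_force: [-0.6, 0.1, -0.5]
finger_gap: 0.2
```

```bash
python3 mv.py 561.5 -182.5 75 -55
python3 - <<'E'
from rig import bot;from clampfit import *
d=bot.get_image('scene');pickle.dump(d,open('scene3.pkl','wb'))
b=(240,190,380,320)
cv2.imwrite('pics/scene3.png',cv2.resize(d['img'][b[1]:b[3],b[0]:b[2],::-1],None,fx=4.5,fy=4.5,interpolation=cv2.INTER_CUBIC))
P=cloud(d).reshape(-1,3)
a=np.deg2rad(81.4);yc=np.array([np.cos(a),np.sin(a)]);xc=np.array([yc[1],-yc[0]])
q=P[:,:2]-[532.9,-141.3];X=q@xc;Y=q@yc
k=(P[:,2]>43)&(P[:,2]<65)&(Y>140)&(Y<275)&(abs(X)<40)
for y in range(130,270,4):
    k=(Y>=y)&(Y<y+4)&(P[:,2]>30)&(P[:,2]<80)&(abs(X)<40)
    if k.any():print(y,k.sum(),P[k,2].min().round(),np.median(P[k,2]).round(1),P[k,2].max().round(),'X',np.percentile(X[k],[2,98]).round(1))
E
```

```text
t 12.4 pos [ 560.9 -181.7  158.4] yaw_y -55.0 tilt [-0.001  0.    -1.   ] F [-0.6  0.1 -0.5] gap 0.2
shift [0.   0.1  8.34] turn [-0.001  0.     0.   ]
130 7 42.0 46.5 55.0 X [-7.2 20.7]
134 34 33.0 45.4 53.0 X [-28.   27.5]
138 19 39.0 47.9 52.0 X [-26.2  28.3]
142 11 31.0 45.9 49.0 X [-24.1  27. ]
150 2 41.0 43.2 45.0 X [-3.4 25.6]
154 33 30.0 42.4 53.0 X [-24.5  27.3]
158 31 31.0 49.0 55.0 X [-23.8  30.1]
162 21 31.0 48.4 53.0 X [-24.3  29.8]
166 21 31.0 51.0 59.0 X [-24.1  31. ]
170 24 46.0 50.7 60.0 X [-22.5  25.2]
174 22 37.0 52.1 63.0 X [-23.4  29.9]
178 16 33.0 51.1 62.0 X [-19.9  29.2]
182 23 38.0 52.0 63.0 X [-23.3  30.1]
186 18 43.0 51.1 62.0 X [-24.7  30.7]
190 15 35.0 50.6 58.0 X [-21.1  30.3]
194 23 34.0 50.8 61.0 X [-20.9  29. ]
198 19 41.0 52.3 61.0 X [-24.3  30. ]
202 20 30.0 52.3 63.0 X [-23.7  27.5]
206 20 32.0 50.6 64.0 X [-20.5  29.7]
210 18 31.0 50.7 63.0 X [-19.9  29.6]
214 24 31.0 51.3 60.0 X [-24.1  30.9]
218 15 41.0 52.5 59.0 X [-24.4  29.8]
222 18 33.0 50.7 60.0 X [-23.6  28. ]
226 21 34.0 53.0 63.0 X [-22.9  29.9]
230 19 33.0 51.4 65.0 X [-18.2  30.4]
234 20 34.0 52.2 64.0 X [-24.1  30.2]
238 18 41.0 49.8 62.0 X [-24.5  27.5]
242 15 34.0 50.7 59.0 X [-9.5 29.9]
246 18 35.0 49.4 56.0 X [-25.1  30.5]
250 16 45.0 50.8 54.0 X [-23.6  29. ]
254 8 37.0 46.4 50.0 X [-10.  29.]
262 54 34.0 45.6 65.0 X [-30.7  37.7]
266 39 31.0 52.8 64.0 X [-33.8  38.4]
```

View pics/scene3.png

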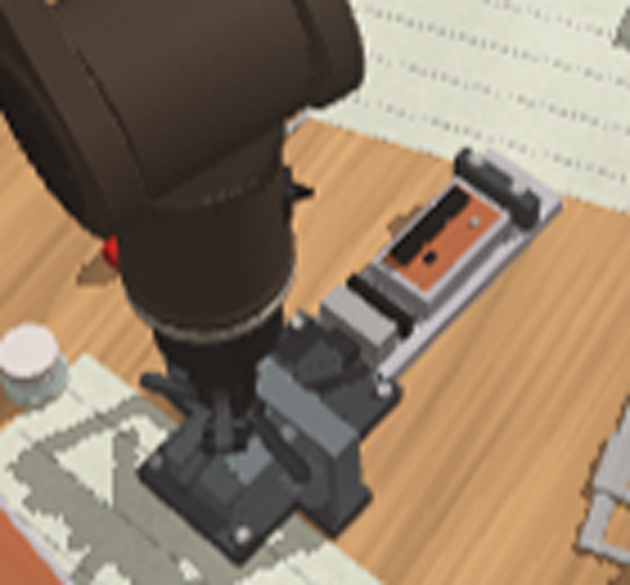

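>>> {"api": "servo_tool", "payload": {
  "plan": [
    [0,0,1.5,0,0,0],
    [0,0,3,0,0,0],
    [0,0,4.5,0,0,0],
    [0,0,6,0,0,0],
    [0,0,7.2,0,0,0],
    [0,0,8.0,0,0,0],
    [0,0,8.3,0,0,0],
    [0,0,8.3,0,0,0],
    [0,0,8.3,0,0,0],
    [0,0,8.3,0,0,0]
  ]
}}

```text
time: 13.7
ee_pos: [561.4, -182.1, 76.7]
ee_rot: [0.954, 0.301, 0.0, 0.0]
wrist_force: [-0.1, 0.4, 0.6]
finger_gap: 0.3
```

```bash
cat > arc.py <<'E'
# rows for arc: from angle th0 (current) by listed deltas(deg, clockwise positive), about axis A radius kept r, relative to current pose
import sys;import numpy as np
from scipy.spatial.transform import Rotation as R
from rig import bot
A=np.array([531.7,-139.9])
def rows(angs,r=52):
    s=bot.observe();Rt=R.from_quat(s['ee_rot']);p=s['ee_pos'];d=p[:2]-A
    M=Rt.as_matrix()
    print('t',round(s['time'],2),'pos',p.round(1),'theta',np.rad2deg(np.arctan2(d[1],d[0])).round(2),'r',np.hypot(*d).round(1),'yaw',np.rad2deg(np.arctan2(M[1,1],M[0,1])).round(1),'F',s['wrist_force'].round(2))
    M0=R.from_matrix
    out=[]
    for th in angs:
        t=np.deg2rad(th);tp=np.array([*(A+r*np.array([np.cos(t),np.sin(t)])),p[2]])
        y=np.array([np.cos(t),np.sin(t),0]);z=np.array([0,0,-1.]);x=np.cross(y,z)
        sh=Rt.inv().apply(tp-p)/10;tu=(Rt.inv()*R.from_matrix(np.stack([x,y,z],1))).as_rotvec()
        out.append([round(sh[0],2),round(sh[1],2),0,0,0,round(tu[2],3)])
    print(out)
if __name__=='__main__': 
    a=[float(v) for v in sys.argv[1:]];rows(np.linspace(a[0],a[1],11)[1:],a[2] if len(a)>2 else 52)
E
python3 arc.py -55 -75
```

```text
t 13.7 pos [ 561.4 -182.1   76.7] theta -54.84 r 51.6 yaw -55.0 F [-0.14  0.4   0.62]
[[np.float64(-0.2), np.float64(0.03), 0, 0, 0, np.float64(0.035)], [np.float64(-0.38), np.float64(0.02), 0, 0, 0, np.float64(0.07)], [np.float64(-0.56), np.float64(0.01), 0, 0, 0, np.float64(0.105)], [np.float64(-0.74), np.float64(-0.01), 0, 0, 0, np.float64(0.139)], [np.float64(-0.92), np.float64(-0.04), 0, 0, 0, np.float64(0.174)], [np.float64(-1.1), np.float64(-0.08), 0, 0, 0, np.float64(0.209)], [np.float64(-1.27), np.float64(-0.12), 0, 0, 0, np.float64(0.244)], [np.float64(-1.45), np.float64(-0.16), 0, 0, 0, np.float64(0.279)], [np.float64(-1.62), np.float64(-0.22), 0, 0, 0, np.float64(0.314)], [np.float64(-1.79), np.float64(-0.28), 0, 0, 0, np.float64(0.349)]]
```

>>> {"api": "servo_tool", "payload": {
  "plan": [
    [-0.18,0,0,0,0,0.035],
    [-0.36,-0.01,0,0,0,0.07],
    [-0.54,-0.03,0,0,0,0.105],
    [-0.72,-0.05,0,0,0,0.14],
    [-0.9,-0.08,0,0,0,0.174],
    [-1.08,-0.11,0,0,0,0.209],
    [-1.26,-0.15,0,0,0,0.244],
    [-1.43,-0.2,0,0,0,0.279],
    [-1.61,-0.25,0,0,0,0.314],
    [-1.78,-0.31,0,0,0,0.349]
  ]
}}

```text
time: 14.95
ee_pos: [546.0, -189.8, 76.6]
ee_rot: [0.992, 0.129, 0.001, 0.0]
wrist_force: [7.8, 3.0, -3.0]
finger_gap: 0.5
```

```bash
python3 arc.py -75 -95 |head -1
```

```text
t 14.95 pos [ 546.  -189.8   76.6] theta -73.96 r 51.9 yaw -75.1 F [ 7.8   3.02 -3.03]
```

>>> {"api": "servo_tool", "payload": {
  "plan": [
    [-0.36,-0.01,0,0,0,0.07],
    [-0.72,-0.05,0,0,0,0.14],
    [-1.08,-0.11,0,0,0,0.209],
    [-1.43,-0.2,0,0,0,0.279],
    [-1.78,-0.31,0,0,0,0.349],
    [-2.12,-0.45,0,0,0,0.419],
    [-2.44,-0.61,0,0,0,0.489],
    [-2.76,-0.79,0,0,0,0.559],
    [-3.06,-0.99,0,0,0,0.628],
    [-3.34,-1.22,0,0,0,0.698]
  ]
}}

```text
time: 16.2
ee_pos: [510.6, -187.6, 76.6]
ee_rot: [0.976, -0.218, 0.001, 0.001]
wrist_force: [3.7, -9.2, -4.5]
finger_gap: -0.0
```

```bash
python3 arc.py -75 -95 |head -1
python3 - <<'E'
from rig import bot;from clampfit import *
d=bot.get_image('scene');pickle.dump(d,open('scene4.pkl','wb'))
b=(240,190,380,320)
cv2.imwrite('pics/scene4.png',cv2.resize(d['img'][b[1]:b[3],b[0]:b[2],::-1],None,fx=4.5,fy=4.5,interpolation=cv2.INTER_CUBIC))
E
```

```text
t 16.2 pos [ 510.6 -187.6   76.6] theta -113.88 r 52.2 yaw -115.2 F [ 3.74 -9.2  -4.54]
```

View pics/scene4.png

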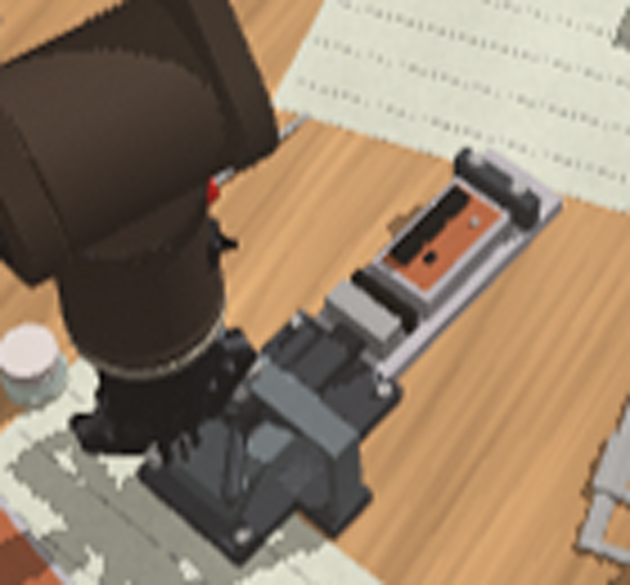

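Run:
```python
from clampfit import *
T=pickle.load(open('top.pkl','rb'));P=cloud(T).reshape(-1,3)
d=np.hypot(P[:,0]-530.7,P[:,1]+138.5)
for r in (4,8,12):print('top hub z',np.percentile(P[(d<r)&(P[:,2]>100),2],[5,50,95]))
k=(P[:,2]>117.5)&(d<60);print('>119:',P[k].round()[:20], k.sum())
a=np.deg2rad(81.4);yc=np.array([np.cos(a),np.sin(a)]);xc=np.array([yc[1],-yc[0]])
S=pickle.load(open('scene4.pkl','rb'));P=cloud(S).reshape(-1,3);q=P[:,:2]-[532.9,-141.3];X=q@xc;Y=q@yc
for z in range(84,200,6):
    k=(P[:,2]>=z)&(P[:,2]<z+6)&(abs(X)<120)&(Y>-160)&(Y<1.)
    if k.any():print(z,k.sum(),'Xrange',np.percentile(X[k],[1,99]).round(),'Y',np.percentile(Y[k],[1,50,97,100]).round(1))
```

```text
top hub z [108.50207051 110.30770798 112.11334545]
top hub z [103.70949614 111.5362249  127.17860608]
top hub z [101.66675415 111.06963409 130.00803709]
>119: [[ 588. -129.  121.]
 [ 588. -145.  119.]
 [ 585. -132.  119.]
 [ 582. -123.  119.]
 [ 582. -136.  118.]
 [ 579. -142.  118.]
 [ 576. -135.  120.]
 [ 572. -119.  121.]
 [ 573. -126.  120.]
 [ 573. -132.  120.]
 [ 572. -141.  123.]
 [ 570. -132.  119.]
 [ 570. -142.  118.]
 [ 566. -126.  118.]
 [ 566. -131.  122.]
 [ 563. -119.  123.]
 [ 560. -123.  118.]
 [ 557. -135.  119.]
 [ 554. -122.  119.]
 [ 553. -134.  125.]] 85
84 29 Xrange [-16.  38.] Y [-61.8 -30.8  -1.9   0.2]
90 80 Xrange [-14.  45.] Y [-61.  -34.4  -6.6   0.8]
96 31 Xrange [-14.  41.] Y [-62.2 -38.5  -4.6  -0.4]
102 27 Xrange [-9. 13.] Y [-60.9 -11.    0.4   0.6]
108 11 Xrange [-12.   4.] Y [-62.6 -47.5  -0.2   0.8]
114 5 Xrange [-15.  -3.] Y [-61.5 -52.9 -35.4 -33.9]
120 15 Xrange [-15.   1.] Y [-78.1 -48.7 -35.9 -31.8]
126 40 Xrange [-29.   7.] Y [-83.4 -60.8 -17.7 -14.7]
132 33 Xrange [-31.   7.] Y [-87.5 -70.3 -20.5 -17.1]
138 23 Xrange [-21.  10.] Y [-94.2 -46.2 -12.2  -7.1]
144 40 Xrange [-23.  11.] Y [-95.1 -48.6 -10.2  -6.2]
150 26 Xrange [-22.  12.] Y [-102.   -48.3   -2.9    1. ]
156 37 Xrange [-24.  12.] Y [-104.4  -62.3   -3.5   -3. ]
162 36 Xrange [-42.  15.] Y [-108.6  -91.6   -1.5   -0.4]
168 56 Xrange [-41.  14.] Y [-108.8  -95.1    0.4    0.9]
174 25 Xrange [-33.   9.] Y [-102.   -76.6   -0.6    0.9]
180 19 Xrange [-32.   6.] Y [-91.  -85.1 -10.7  -6.6]
186 16 Xrange [-34.   6.] Y [-90.4 -84.5 -12.  -11.2]
192 8 Xrange [-29.   5.] Y [-87.  -83.5 -12.9 -12.4]
198 4 Xrange [-28. -14.] Y [-85.9 -85.1 -83.6 -83.5]
```

>>> {"api": "servo_tool", "payload": {
  "plan": [
    [-0.36,-0.01,0,0,0,0.07],
    [-0.72,-0.05,0,0,0,0.14],
    [-1.08,-0.11,0,0,0,0.209],
    [-1.43,-0.2,0,0,0,0.279],
    [-1.78,-0.31,0,0,0,0.349],
    [-2.12,-0.45,0,0,0,0.419],
    [-2.44,-0.61,0,0,0,0.489],
    [-2.76,-0.79,0,0,0,0.559],
    [-3.06,-0.99,0,0,0,0.628],
    [-3.34,-1.22,0,0,0,0.698]
  ]
}}

```text
time: 17.5
ee_pos: [484.3, -162.0, 76.4]
ee_rot: [0.843, -0.539, 0.0, 0.0]
wrist_force: [-1.5, -9.5, -1.2]
finger_gap: -0.1
```

```bash
python3 arc.py -75 -95 |head -1
python3 - <<'E'
from rig import bot;from clampfit import *
d=bot.get_image('scene');pickle.dump(d,open('scene5.pkl','wb'))
b=(240,190,380,320)
cv2.imwrite('pics/scene5.png',cv2.resize(d['img'][b[1]:b[3],b[0]:b[2],::-1],None,fx=4.5,fy=4.5,interpolation=cv2.INTER_CUBIC))
E
```

```text
t 17.5 pos [ 484.3 -162.    76.4] theta -155.01 r 52.3 yaw -155.2 F [-1.47 -9.5  -1.18]
```

View pics/scene5.png

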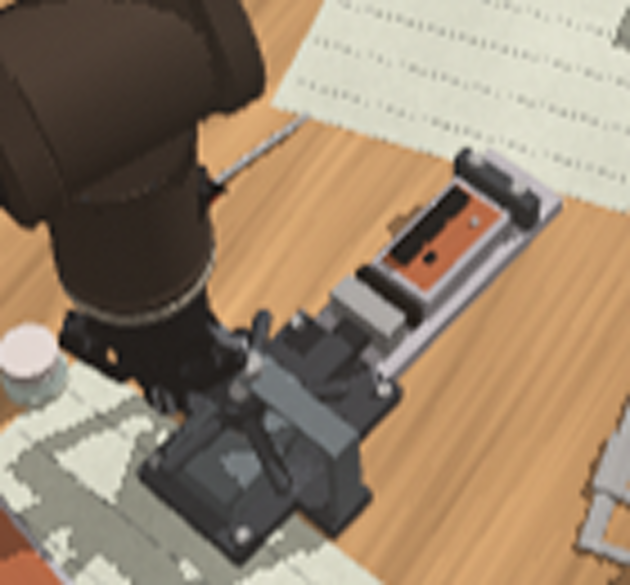

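```bash
cat > rel.py <<'E'
import numpy as np
def rows(phis,zs,r=5.2):
    # phi deg, clockwise positive from now
    return [[round(-r*np.sin(p),2),round(-r*(1-np.cos(p)),2),z,0,0,round(p,3)] for p,z in zip(np.deg2rad(phis),zs)]
E
python3 -c "
from rel import *
print([[float(v) for v in r] for r in rows([-3,-3,-6,-15,-24,-33,-42,-51,-60,-69],[0,-2,-4]+[-4]*7)])
print([[float(v) for v in r] for r in rows([-9,-18,-18,-18,-18,-18,-17,-15,-13,-11],[0,0,1,2,3,4,4,4,4,4])])"
```

```text
[[0.27, -0.01, 0.0, 0.0, 0.0, -0.052], [0.27, -0.01, -2.0, 0.0, 0.0, -0.052], [0.54, -0.03, -4.0, 0.0, 0.0, -0.105], [1.35, -0.18, -4.0, 0.0, 0.0, -0.262], [2.12, -0.45, -4.0, 0.0, 0.0, -0.419], [2.83, -0.84, -4.0, 0.0, 0.0, -0.576], [3.48, -1.34, -4.0, 0.0, 0.0, -0.733], [4.04, -1.93, -4.0, 0.0, 0.0, -0.89], [4.5, -2.6, -4.0, 0.0, 0.0, -1.047], [4.85, -3.34, -4.0, 0.0, 0.0, -1.204]]
[[0.81, -0.06, 0.0, 0.0, 0.0, -0.157], [1.61, -0.25, 0.0, 0.0, 0.0, -0.314], [1.61, -0.25, 1.0, 0.0, 0.0, -0.314], [1.61, -0.25, 2.0, 0.0, 0.0, -0.314], [1.61, -0.25, 3.0, 0.0, 0.0, -0.314], [1.61, -0.25, 4.0, 0.0, 0.0, -0.314], [1.52, -0.23, 4.0, 0.0, 0.0, -0.297], [1.35, -0.18, 4.0, 0.0, 0.0, -0.262], [1.17, -0.13, 4.0, 0.0, 0.0, -0.227], [0.99, -0.1, 4.0, 0.0, 0.0, -0.192]]
```

>>> {"api": "servo_tool", "payload": {
  "plan": [
    [0.27,-0.01,0,0,0,-0.052],
    [0.27,-0.01,-2,0,0,-0.052],
    [0.54,-0.03,-4,0,0,-0.105],
    [1.35,-0.18,-4,0,0,-0.262],
    [2.12,-0.45,-4,0,0,-0.419],
    [2.83,-0.84,-4,0,0,-0.576],
    [3.48,-1.34,-4,0,0,-0.733],
    [4.04,-1.93,-4,0,0,-0.89],
    [4.5,-2.6,-4,0,0,-1.047],
    [4.85,-3.34,-4,0,0,-1.204]
  ]
}}

```text
time: 18.8
ee_pos: [535.2, -191.3, 116.3]
ee_rot: [0.999, 0.037, -0.0, -0.0]
wrist_force: [-0.3, -0.1, 0.5]
finger_gap: -0.3
```

```bash
python3 arc.py -75 -95 |head -1
python3 - <<'E'
from rig import bot;from clampfit import *
d=bot.get_image('scene');pickle.dump(d,open('scene6.pkl','wb'))
b=(240,190,380,320)
cv2.imwrite('pics/scene6.png',cv2.resize(d['img'][b[1]:b[3],b[0]:b[2],::-1],None,fx=4.5,fy=4.5,interpolation=cv2.INTER_CUBIC))
print(spokes(cloud(d),np.array([532.9,-141.3]),(250,230,345,320))[:4])
E
```

```text
t 18.8 pos [ 535.2 -191.3  116.3] theta -86.12 r 51.5 yaw -85.8 F [-0.34 -0.11  0.55]
(array([ 533.60629049, -142.15241706,    0.70557772]), np.float64(24.537883523745442), array([0.69755859]), np.float64(24.780248143779758))
```

View pics/scene6.png

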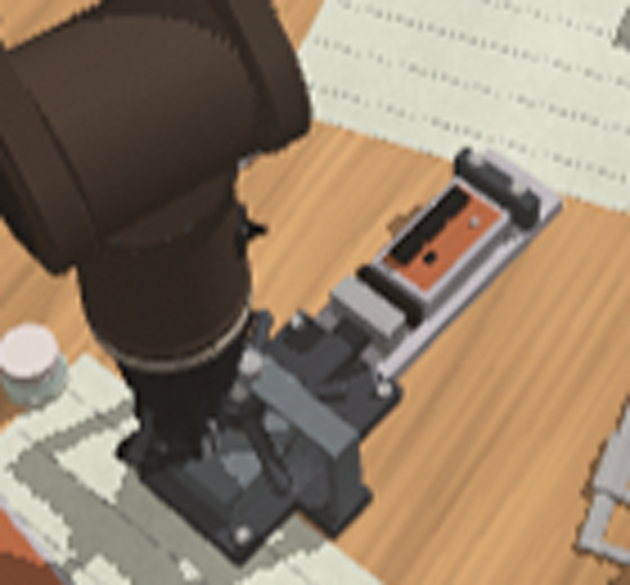

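>>> {"api": "servo_tool", "payload": {
  "plan": [
    [0.81,-0.06,0,0,0,-0.157],
    [1.61,-0.25,0,0,0,-0.314],
    [1.61,-0.25,1,0,0,-0.314],
    [1.61,-0.25,2,0,0,-0.314],
    [1.61,-0.25,3,0,0,-0.314],
    [1.61,-0.25,4,0,0,-0.314],
    [1.52,-0.23,4,0,0,-0.297],
    [1.35,-0.18,4,0,0,-0.262],
    [1.17,-0.13,4,0,0,-0.227],
    [0.99,-0.1,4,0,0,-0.192]
  ]
}}

```text
time: 20.1
ee_pos: [544.9, -189.6, 76.6]
ee_rot: [0.992, 0.129, 0.0, 0.0]
wrist_force: [0.2, 0.0, -0.3]
finger_gap: 0.0
```

>>> {"api": "servo_tool", "payload": {
  "plan": [
    [-0.18,0,0,0,0,0.035],
    [-0.36,-0.01,0,0,0,0.07],
    [-0.54,-0.03,0,0,0,0.105],
    [-0.72,-0.05,0,0,0,0.14],
    [-0.9,-0.08,0,0,0,0.174],
    [-1.08,-0.11,0,0,0,0.209],
    [-1.26,-0.15,0,0,0,0.244],
    [-1.43,-0.2,0,0,0,0.279],
    [-1.61,-0.25,0,0,0,0.314],
    [-1.78,-0.31,0,0,0,0.349]
  ]
}}

```text
time: 21.35
ee_pos: [528.4, -191.7, 76.6]
ee_rot: [0.999, -0.045, 0.001, 0.001]
wrist_force: [8.6, -1.8, -4.3]
finger_gap: 0.0
```

```bash
python3 arc.py -75 -95 |head -1
```

```text
t 21.35 pos [ 528.4 -191.7   76.6] theta -93.64 r 51.9 yaw -95.1 F [ 8.62 -1.85 -4.29]
```

>>> {"api": "servo_tool", "payload": {
  "plan": [
    [-0.36,-0.01,0,0,0,0.07],
    [-0.72,-0.05,0,0,0,0.14],
    [-1.08,-0.11,0,0,0,0.209],
    [-1.43,-0.2,0,0,0,0.279],
    [-1.78,-0.31,0,0,0,0.349],
    [-2.12,-0.45,0,0,0,0.419],
    [-2.44,-0.61,0,0,0,0.489],
    [-2.76,-0.79,0,0,0,0.559],
    [-3.06,-0.99,0,0,0,0.628],
    [-3.34,-1.22,0,0,0,0.698]
  ]
}}

```text
time: 22.6
ee_pos: [495.3, -177.0, 76.5]
ee_rot: [0.923, -0.384, 0.001, 0.0]
wrist_force: [1.2, -9.2, -2.7]
finger_gap: -0.4
```

```bash
python3 arc.py -75 -95 |head -1
python3 - <<'E'
from rig import bot;from clampfit import *
d=bot.get_image('scene');pickle.dump(d,open('scene7.pkl','wb'))
b=(290,200,370,290)
cv2.imwrite('pics/scene7.png',cv2.resize(d['img'][b[1]:b[3],b[0]:b[2],::-1],None,fx=6.6,fy=6.6,interpolation=cv2.INTER_CUBIC))
P=cloud(d).reshape(-1,3)
a=np.deg2rad(81.4);yc=np.array([np.cos(a),np.sin(a)]);xc=np.array([yc[1],-yc[0]])
q=P[:,:2]-[532.9,-141.3];X=q@xc;Y=q@yc
for y in list(range(146,182,3))+list(range(250,268,2)):
    k=(Y>=y)&(Y<y+3)&(P[:,2]>15)&(P[:,2]<80)&(abs(X)<24)
    if k.any():print(y,k.sum(),P[k,2].min().round(),np.median(P[k,2]).round(1),P[k,2].max().round())
E
```

```text
t 22.6 pos [ 495.3 -177.    76.5] theta -134.44 r 51.9 yaw -135.2 F [ 1.24 -9.24 -2.73]
149 19 40.0 44.6 53.0
152 18 38.0 48.9 54.0
155 9 45.0 48.5 53.0
158 12 45.0 48.3 51.0
161 14 44.0 48.6 54.0
164 13 47.0 51.5 55.0
167 11 47.0 51.0 54.0
170 14 47.0 52.8 59.0
173 14 43.0 52.9 61.0
176 14 43.0 51.8 65.0
179 11 49.0 52.3 63.0
250 9 50.0 50.6 58.0
252 9 50.0 50.6 53.0
254 6 46.0 51.1 54.0
256 9 46.0 47.9 53.0
258 3 46.0 49.1 50.0
262 12 39.0 50.2 55.0
264 27 35.0 45.7 60.0
266 22 22.0 51.2 60.0
```

View pics/scene7.png

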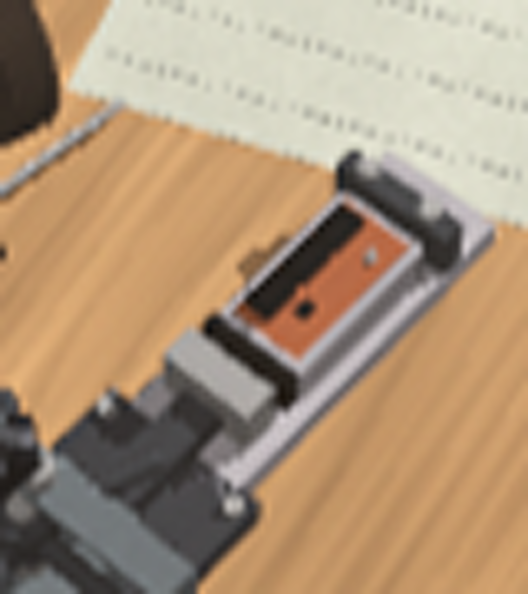

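>>> {"api": "servo_tool", "payload": {
  "plan": [
    [-0.18,0,0,0,0,0.035],
    [-0.36,-0.01,0,0,0,0.07],
    [-0.54,-0.03,0,0,0,0.105],
    [-0.72,-0.05,0,0,0,0.14],
    [-0.9,-0.08,0,0,0,0.174],
    [-1.08,-0.11,0,0,0,0.209],
    [-1.26,-0.15,0,0,0,0.244],
    [-1.43,-0.2,0,0,0,0.279],
    [-1.61,-0.25,0,0,0,0.314],
    [-1.78,-0.31,0,0,0,0.349]
  ]
}}

```text
time: 23.9
ee_pos: [484.6, -162.0, 76.4]
ee_rot: [0.843, -0.538, 0.001, 0.0]
wrist_force: [0.6, -8.3, -1.8]
finger_gap: 0.2
```

```bash
python3 arc.py -75 -95 |head -1
```

```text
t 23.9 pos [ 484.6 -162.    76.4] theta -154.84 r 52.0 yaw -155.1 F [ 0.64 -8.28 -1.83]
```

>>> {"api": "servo_tool", "payload": {
  "plan": [
    [0.27,-0.01,0,0,0,-0.052],
    [0.27,-0.01,-2,0,0,-0.052],
    [0.54,-0.03,-4,0,0,-0.105],
    [1.35,-0.18,-4,0,0,-0.262],
    [2.12,-0.45,-4,0,0,-0.419],
    [2.83,-0.84,-4,0,0,-0.576],
    [3.48,-1.34,-4,0,0,-0.733],
    [4.04,-1.93,-4,0,0,-0.89],
    [4.5,-2.6,-4,0,0,-1.047],
    [4.85,-3.34,-4,0,0,-1.204]
  ]
}}

```text
time: 25.15
ee_pos: [535.1, -191.2, 116.3]
ee_rot: [0.999, 0.037, -0.0, -0.0]
wrist_force: [0.5, -0.3, -0.3]
finger_gap: 0.1
```

>>> {"api": "servo_tool", "payload": {
  "plan": [
    [0.81,-0.06,0,0,0,-0.157],
    [1.61,-0.25,0,0,0,-0.314],
    [1.61,-0.25,1,0,0,-0.314],
    [1.61,-0.25,2,0,0,-0.314],
    [1.61,-0.25,3,0,0,-0.314],
    [1.61,-0.25,4,0,0,-0.314],
    [1.52,-0.23,4,0,0,-0.297],
    [1.35,-0.18,4,0,0,-0.262],
    [1.17,-0.13,4,0,0,-0.227],
    [0.99,-0.1,4,0,0,-0.192]
  ]
}}

```text
time: 26.4
ee_pos: [544.9, -189.6, 76.6]
ee_rot: [0.992, 0.129, 0.0, 0.0]
wrist_force: [-0.0, 0.2, -0.0]
finger_gap: -0.1
```

```bash
python3 arc.py -75 -95 |head -1
python3 - <<'E'
from rig import bot;from clampfit import *
for i in range(1):
    d=bot.get_image('scene');pickle.dump(d,open('scene8.pkl','wb'))
    print(spokes(cloud(d),np.array([532.9,-141.3]),(250,230,345,320))[:4])
b=(290,200,370,290)
cv2.imwrite('pics/scene8.png',cv2.resize(d['img'][b[1]:b[3],b[0]:b[2],::-1],None,fx=6.6,fy=6.6,interpolation=cv2.INTER_CUBIC))
E
```

```text
t 26.4 pos [ 544.9 -189.6   76.6] theta -75.11 r 51.4 yaw -75.2 F [-0.04  0.15 -0.04]
(array([ 573.30620927, -158.04421286,    1.48086992]), np.float64(53.908225621722316), array([0.69580078]), np.float64(61.10621523495277))
```

View pics/scene8.png

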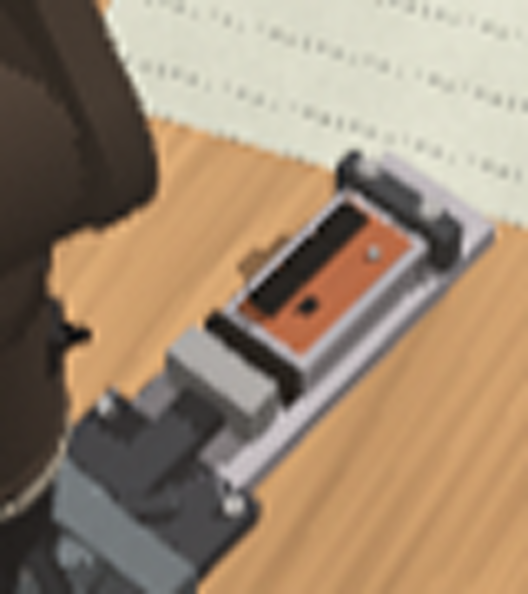

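>>> {"api": "servo_tool", "payload": {
  "plan": [
    [-0.13,0,0,0,0,0.024],
    [-0.25,-0.01,0,0,0,0.049],
    [-0.38,-0.01,0,0,0,0.073],
    [-0.51,-0.02,0,0,0,0.098],
    [-0.63,-0.04,0,0,0,0.122],
    [-0.76,-0.06,0,0,0,0.147],
    [-0.89,-0.08,0,0,0,0.171],
    [-1.01,-0.1,0,0,0,0.195],
    [-1.14,-0.13,0,0,0,0.22],
    [-1.26,-0.15,0,0,0,0.244]
  ]
}}

```text
time: 27.7
ee_pos: [533.8, -191.6, 76.6]
ee_rot: [1.0, 0.008, 0.001, 0.0]
wrist_force: [8.7, 0.1, -3.4]
finger_gap: 0.1
```

```bash
cat > tq.py <<'E'
from rig import bot;import numpy as np
s=bot.observe();A=np.array([531.7,-139.9]);d=s['ee_pos'][:2]-A;th=np.arctan2(d[1],d[0])
F=s['wrist_force'];t=np.array([-np.sin(th),np.cos(th)]);M=s['torque']
print('t',round(s['time'],2),'th',np.rad2deg(th).round(2),'r',np.hypot(*d).round(1),'F',F.round(2),'Ftan',(F[:2]@t).round(2),'M',M.round(3),'Maxis',((d[0]*F[1]-d[1]*F[0])/1000).round(3),'+Mz',((d[0]*F[1]-d[1]*F[0])/1000+M[2]).round(3))
E
python3 tq.py
```

```text
t 27.7 th -87.71 r 51.8 F [ 8.72  0.07 -3.37] Ftan 8.72 M [ 0.036 -1.404 -0.026] Maxis 0.451 +Mz 0.425
```

>>> {"api": "servo_tool", "payload": {
  "plan": [
    [-0.07,0,0,0,0,0.014],
    [-0.15,0,0,0,0,0.028],
    [-0.22,0,0,0,0,0.042],
    [-0.29,-0.01,0,0,0,0.056],
    [-0.36,-0.01,0,0,0,0.07],
    [-0.44,-0.02,0,0,0,0.084],
    [-0.51,-0.02,0,0,0,0.098],
    [-0.58,-0.03,0,0,0,0.112],
    [-0.65,-0.04,0,0,0,0.126],
    [-0.72,-0.05,0,0,0,0.14]
  ]
}}

```text
time: 28.95
ee_pos: [526.6, -191.5, 76.6]
ee_rot: [0.998, -0.062, 0.001, 0.0]
wrist_force: [8.2, -2.0, -3.9]
finger_gap: 0.1
```

```bash
python3 tq.py
```

```text
t 28.95 th -95.6 r 51.8 F [ 8.19 -1.97 -3.87] Ftan 8.35 M [-0.383 -1.237 -0.075] Maxis 0.433 +Mz 0.358
```

>>> {"api": "servo_tool", "payload": {
  "plan": [
    [-0.07,0,0,0,0,0.014],
    [-0.15,0,0,0,0,0.028],
    [-0.22,0,0,0,0,0.042],
    [-0.29,-0.01,0,0,0,0.056],
    [-0.36,-0.01,0,0,0,0.07],
    [-0.44,-0.02,0,0,0,0.084],
    [-0.51,-0.02,0,0,0,0.098],
    [-0.58,-0.03,0,0,0,0.112],
    [-0.65,-0.04,0,0,0,0.126],
    [-0.72,-0.05,0,0,0,0.14]
  ]
}}

```text
time: 30.2
ee_pos: [519.5, -190.3, 76.6]
ee_rot: [0.991, -0.131, 0.001, 0.0]
wrist_force: [6.0, -4.8, -3.9]
finger_gap: -0.3
```

```bash
python3 tq.py
python3 - <<'E'
from rig import bot;from clampfit import *
d=bot.get_image('scene');pickle.dump(d,open('scene9.pkl','wb'))
b=(290,200,370,290)
cv2.imwrite('pics/scene9.png',cv2.resize(d['img'][b[1]:b[3],b[0]:b[2],::-1],None,fx=6.6,fy=6.6,interpolation=cv2.INTER_CUBIC))
E
```

```text
t 30.2 th -103.62 r 51.9 F [ 6.03 -4.82 -3.86] Ftan 7.0 M [-0.807 -1.126 -0.061] Maxis 0.363 +Mz 0.302
```

View pics/scene9.png

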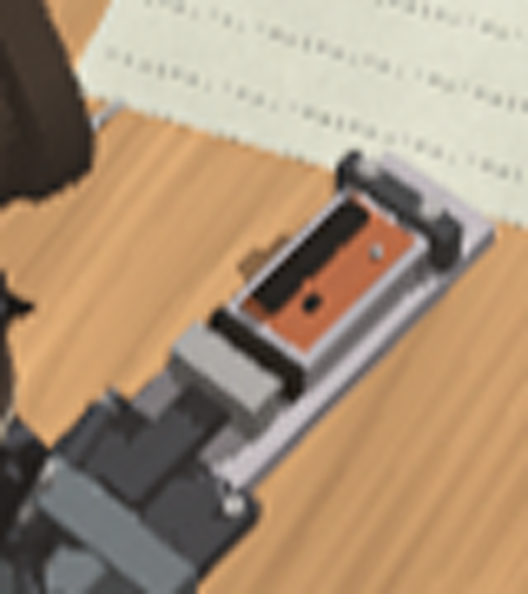

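>>> {"api": "servo_tool", "payload": {
  "plan": [
    [-0.07,0,0,0,0,0.014],
    [-0.15,0,0,0,0,0.028],
    [-0.22,0,0,0,0,0.042],
    [-0.29,-0.01,0,0,0,0.056],
    [-0.36,-0.01,0,0,0,0.07],
    [-0.44,-0.02,0,0,0,0.084],
    [-0.51,-0.02,0,0,0,0.098],
    [-0.58,-0.03,0,0,0,0.112],
    [-0.65,-0.04,0,0,0,0.126],
    [-0.72,-0.05,0,0,0,0.14]
  ]
}}

```text
time: 31.5
ee_pos: [512.6, -188.2, 76.6]
ee_rot: [0.98, -0.2, 0.002, 0.001]
wrist_force: [7.1, -7.8, -4.3]
finger_gap: 0.1
```

```bash
python3 tq.py
python3 - <<'E'
from rig import bot;from clampfit import *
d=bot.get_image('scene');pickle.dump(d,open('scene10.pkl','wb'))
b=(290,200,370,290)
cv2.imwrite('pics/scene10.png',cv2.resize(d['img'][b[1]:b[3],b[0]:b[2],::-1],None,fx=6.6,fy=6.6,interpolation=cv2.INTER_CUBIC))
E
```

```text
t 31.5 th -111.54 r 51.9 F [ 7.1  -7.83 -4.28] Ftan 9.48 M [-1.231 -0.974  0.024] Maxis 0.492 +Mz 0.516
```

View pics/scene10.png

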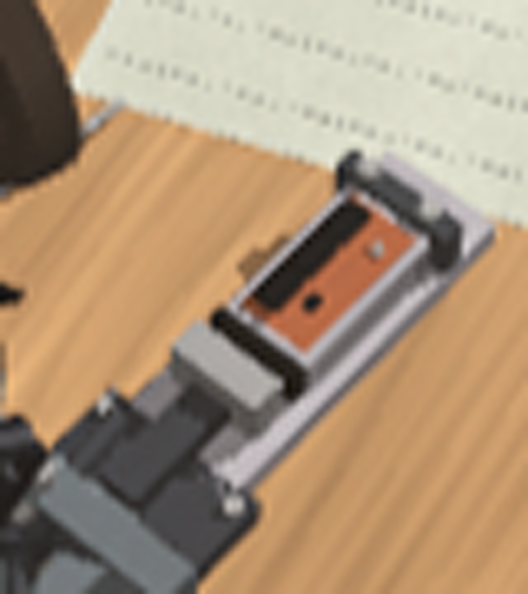

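Run:
```python
from h import *
D={i:pickle.load(open(f'scene{i}.pkl','rb')) for i in (3,4,5,6,7,8,9,10)}
def shift(a,b,box):
    A,B=[cv2.cvtColor(D[i]['img'][box[1]:box[3],box[0]:box[2]],cv2.COLOR_RGB2GRAY).astype(np.float32) for i in(a,b)]
    W=np.eye(2,3,dtype=np.float32)
    cc,W=cv2.findTransformECC(A,B,W,cv2.MOTION_TRANSLATION,(3,200,1e-6),None,3);return W[:,2],cc
d=D[8]
p0=ray(d,(338,240),50);a=np.deg2rad(81.4)
dv=(proj(d,p0+10*np.array([np.cos(a),np.sin(a),0]))-proj(d,p0))/10
print('px/mm',dv)
ub=(330,230,350,252); jb=(314,247,334,268)
for a_,b_ in((3,4),(4,5),(5,6),(6,7),(7,8),(8,9),(9,10),(8,10)):
    for n,bx in(('unit',ub),('jaw',jb)):
        try:
            s,cc=shift(a_,b_,bx);print(a_,b_,n,s.round(3),'mm',round(float(s@dv/(dv@dv)),2),round(cc,4))
        except cv2.error as e:print(a_,b_,n,'fail')
```

```text
px/mm [ 0.19146571 -0.19324976]
3 4 unit [0.007 0.   ] mm 0.02 1.0
3 4 jaw [ 1.022 -0.881] mm 4.94 0.9642
4 5 unit [ 0.    -0.002] mm 0.01 1.0
4 5 jaw [ 0.95 -0.86] mm 4.7 0.9696
5 6 unit [-0.003 -0.003] mm 0.0 1.0
5 6 jaw [ 0.013 -0.02 ] mm 0.09 0.9996
6 7 unit [ 0.625 -0.378] mm 2.6 0.9617
6 7 jaw [ 1.206 -1.078] mm 5.93 0.971
7 8 unit [ 0.356 -0.345] mm 1.82 0.9275
7 8 jaw [ 0.497 -0.585] mm 2.81 0.9957
8 9 unit [ 0.298 -0.34 ] mm 1.66 0.9416
8 9 jaw [ 0.448 -0.43 ] mm 2.28 0.9133
9 10 unit [ 0.156 -0.145] mm 0.78 0.9907
9 10 jaw [ 0.198 -0.141] mm 0.88 0.9862
8 10 unit [ 0.6   -0.617] mm 3.16 0.9955
8 10 jaw [ 0.656 -0.611] mm 3.29 0.9948
```

>>> {"api": "servo_tool", "payload": {
  "plan": [
    [-0.03,0,0,0,0,0.005],
    [-0.05,0,0,0,0,0.01],
    [-0.08,0,0,0,0,0.016],
    [-0.11,0,0,0,0,0.021],
    [-0.14,0,0,0,0,0.026],
    [-0.16,0,0,0,0,0.031],
    [-0.19,0,0,0,0,0.037],
    [-0.22,0,0,0,0,0.042],
    [-0.24,-0.01,0,0,0,0.047],
    [-0.27,-0.01,0,0,0,0.052]
  ]
}}

```text
time: 32.8
ee_pos: [510.3, -187.2, 76.6]
ee_rot: [0.974, -0.226, 0.002, 0.001]
wrist_force: [6.9, -6.8, -4.8]
finger_gap: -0.2
```

```bash
python3 tq.py
cat > sh.py <<'E'
from h import *;import sys
from rig import bot
n=sys.argv[1];d=bot.get_image('scene');pickle.dump(d,open(f'scene{n}.pkl','wb'))
dv=np.array([0.1915,-0.1932])
for ref in sys.argv[2:]:
    R_=pickle.load(open(f'scene{ref}.pkl','rb'))
    for nm,box in(('unit',(330,230,350,252)),('unit2',(322,215,365,255)),('jaw',(314,247,334,268))):
        A,B=[cv2.cvtColor(x['img'][box[1]:box[3],box[0]:box[2]],cv2.COLOR_RGB2GRAY).astype(np.float32) for x in(R_,d)]
        try:
            cc,W=cv2.findTransformECC(A,B,np.eye(2,3,dtype=np.float32),cv2.MOTION_TRANSLATION,(3,200,1e-6),None,3);s=W[:,2]
            print(ref,n,nm,s.round(3),'mm',round(float(s@dv/(dv@dv)),2),round(cc,4))
        except cv2.error:print('fail')
E
python3 sh.py 11 10 9
```

```text
t 32.8 th -114.38 r 51.9 F [ 6.85 -6.78 -4.83] Ftan 9.04 M [-1.384 -1.032 -0.017] Maxis 0.469 +Mz 0.452
10 11 unit [-0.001 -0.   ] mm -0.0 0.9999
10 11 unit2 [ 0.02  -0.017] mm 0.1 0.9999
10 11 jaw [ 0.01 -0.05] mm 0.16 0.999
9 11 unit [ 0.156 -0.15 ] mm 0.79 0.9907
9 11 unit2 [ 0.083 -0.072] mm 0.4 0.9967
9 11 jaw [ 0.203 -0.194] mm 1.03 0.9804
```

>>> {"api": "servo_tool", "payload": {
  "plan": [
    [-0.04,0,0,0,0,0.007],
    [-0.07,0,0,0,0,0.014],
    [-0.11,0,0,0,0,0.021],
    [-0.15,0,0,0,0,0.028],
    [-0.18,0,0,0,0,0.035],
    [-0.22,0,0,0,0,0.042],
    [-0.25,-0.01,0,0,0,0.049],
    [-0.29,-0.01,0,0,0,0.056],
    [-0.33,-0.01,0,0,0,0.063],
    [-0.36,-0.01,0,0,0,0.07]
  ]
}}

```text
time: 34.1
ee_pos: [507.1, -185.7, 76.6]
ee_rot: [0.966, -0.26, 0.002, 0.001]
wrist_force: [5.3, -10.1, -5.1]
finger_gap: 0.0
```

```bash
python3 tq.py; python3 sh.py 12 11 10
```

```text
t 34.1 th -118.27 r 52.0 F [  5.3  -10.12  -5.14] Ftan 9.46 M [-1.732 -0.925 -0.004] Maxis 0.491 +Mz 0.487
11 12 unit [ 0.001 -0.005] mm 0.01 1.0
11 12 unit2 [ 0.008 -0.005] mm 0.03 0.9994
11 12 jaw [ 0.082 -0.078] mm 0.42 0.9964
10 12 unit [-0.    -0.005] mm 0.01 0.9999
10 12 unit2 [ 0.015 -0.021] mm 0.09 0.9994
10 12 jaw [ 0.09  -0.127] mm 0.56 0.9933
```

>>> {"api": "servo_tool", "payload": {
  "plan": [
    [-0.03,0,0,0,0,0.006],
    [-0.06,0,0,0,0,0.012],
    [-0.1,0,0,0,0,0.018],
    [-0.13,0,0,0,0,0.024],
    [-0.16,0,0,0,0,0.03],
    [-0.19,0,0,0,0,0.036],
    [-0.22,0,0,0,0,0.042],
    [-0.25,-0.01,0,0,0,0.048],
    [-0.29,-0.01,0,0,0,0.055],
    [-0.32,-0.01,0,0,0,0.061]
  ]
}}

```text
time: 35.4
ee_pos: [504.4, -184.1, 76.7]
ee_rot: [0.957, -0.289, 0.002, 0.001]
wrist_force: [4.8, -10.9, -5.7]
finger_gap: -0.2
```

```bash
python3 tq.py; python3 sh.py 13 12 10
```

```text
t 35.4 th -121.73 r 52.0 F [  4.82 -10.88  -5.75] Ftan 9.82 M [-1.96  -0.875  0.042] Maxis 0.51 +Mz 0.552
12 13 unit [ 0.002 -0.002] mm 0.01 1.0
12 13 unit2 [ 0.028 -0.024] mm 0.13 0.9999
12 13 jaw [ 0.061 -0.042] mm 0.27 0.9976
10 13 unit [ 0.002 -0.006] mm 0.02 0.9999
10 13 unit2 [ 0.036 -0.035] mm 0.18 0.9991
10 13 jaw [ 0.154 -0.166] mm 0.83 0.9848
```

>>> {"api": "servo_tool", "payload": {
  "plan": [
    [0.3,0,0,0,0,-0.05],
    [0.6,0,0,0,0,-0.1],
    [0.9,-0.05,0,0,0,-0.15],
    [0.9,-0.05,-1,0,0,-0.15],
    [0.9,-0.05,-2.5,0,0,-0.15],
    [0.9,-0.05,-5,0,0,-0.15],
    [0.9,-0.05,-8,0,0,-0.15],
    [0.9,-0.05,-11,0,0,-0.15],
    [0.9,-0.05,-13,0,0,-0.15],
    [0.9,-0.05,-13,0,0,-0.15]
  ]
}}

```text
time: 36.7
ee_pos: [511.4, -187.5, 208.7]
ee_rot: [0.976, -0.216, 0.002, 0.0]
wrist_force: [0.4, 0.4, -0.8]
finger_gap: 0.0
```

```bash
python3 tq.py; python3 sh.py 14 13
python3 - <<'E'
from clampfit import *
d=pickle.load(open('scene14.pkl','rb'))
b=(240,190,380,320)
cv2.imwrite('pics/scene14.png',cv2.resize(d['img'][b[1]:b[3],b[0]:b[2],::-1],None,fx=4.5,fy=4.5,interpolation=cv2.INTER_CUBIC))
P=cloud(d).reshape(-1,3)
a=np.deg2rad(81.4);yc=np.array([np.cos(a),np.sin(a)]);xc=np.array([yc[1],-yc[0]])
q=P[:,:2]-[532.9,-141.3];X=q@xc;Y=q@yc
k=(P[:,2]>46)&(P[:,2]<70)&(Y>167)&(Y<255)&(abs(X)<40)
print(np.percentile(X[k],[1,99]),np.median(P[k,2]))
for y in (172,190,210,230,248):
    j=k&(abs(Y-y)<8);print(y,np.percentile(X[j],[2,98]).round(1),np.median(P[j,2]).round(1))
E
```

```text
t 36.7 th -113.05 r 51.7 F [ 0.43  0.44 -0.81] Ftan 0.22 M [-0.023  0.057  0.007] Maxis 0.011 +Mz 0.019
13 14 unit [ 0.011 -0.007] mm 0.05 1.0
13 14 unit2 [ 0.005 -0.   ] mm 0.01 1.0
13 14 jaw [0.009 0.004] mm 0.01 1.0
[-23.98906165  30.96958162] 51.890764836446124
172 [-24.3  28. ] 50.5
190 [-23.6  30.5] 52.1
210 [-21.1  30. ] 52.5
230 [-21.8  30.3] 52.1
248 [-22.3  30.1] 51.7
```

View pics/scene14.png

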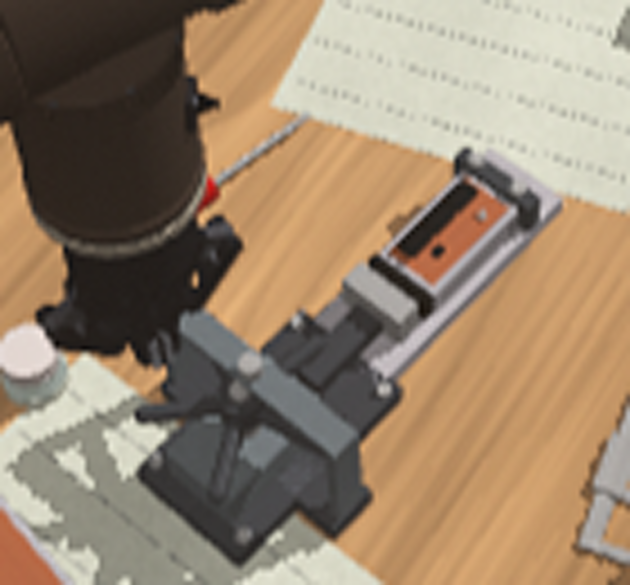

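```bash
python3 -c "
from rig import bot
print(bot.job_done());s=bot.observe();print(s['time'],s['wrist_force'])"
```

```text
the job is handed in; nothing more can be done
None
the job is handed in; nothing more can be done
```

The smaller copper unit is clamped flat on the bed against the end stop, at an estimated 19 to 33 N (most likely about 25 N). I handed the job in at about 37 s, with the arm 13 cm clear and touching nothing.

**What I did:** I gripped the unit across its width, laid it lengthwise on the bed and released it. Then I turned the wheel clockwise with the shut fingers in three spoke strokes, about 190° in all. The larger unit was never approached; I did not measure its position again at the end.

**Last checks:**
- **Stop contact:** the camera showed the unit stop moving while the jaw spring kept compressing, so it is against the stop.
- **Force:** the wheel travel since stop contact gives 19 to 33 N. The last push took 0.51 to 0.55 N m, which means 21 to 27 N. I could not measure the clamping force directly.
- **Position:** the unit's top lies at about 50 mm, it is within about 2 mm of the bed's middle line, and it did not move when I let go.
- **Wheel load:** at most about 13 N at the readings, well under 30 N.

**Disagreements:**
- The two cameras differ by 2 to 4 mm in absolute position. I used their average.
- Single torque readings scattered by about ±0.06 N m, roughly 8 N of clamping force. I therefore relied on wheel travel and the picture shifts as well.
- One reading of the unit's last shift before the stop gave 0.8 mm and another 0.4 mm. Both fit the force range above.

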